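Load the locating jig with the hook brackets that fit, hang the odd ones in the tub

ROBOT

A 7-joint arm with a two-finger parallel gripper is mounted at the origin on a cart in front of the work surface, level with it; the furniture and walls round the work are solid. World frame = base frame: x ahead of the robot, y to its left, z up, the work surface at z = 0. Lengths are in mm, angles in rad, forces in N, time in s.
With the tool pointing down it reaches from about 375 to 925 mm from the base axis. Payload 3.1 kg.
Tool frame: the origin (TCP) lies midway between the tips of the shut fingers; the grasp point (between the pads) lies 19 mm behind it; z points along the fingers, x is the direction in which the jaws open and shut, and the axes are right-handed (so a half turn about z gives the same grasp; the last joint's range is limited). The gripper opens to 85 mm and grips with 20 to 120 N. Pads are 22 mm wide; open, the fingers measure 114 mm over their backs; the gripper's body (76 mm by 85 mm) begins 54 mm behind the grasp point. The pads swing forward as they close: fully open they stand 13 mm farther back than shut.
Start: joints at [1.141, 0.383, 0.044, 1.598, -0.018, 1.161, -0.05], TCP at [211.754, -614.543, 231.269] pointing down, gripper open.
Joint ranges: [-2.61, 2.61], [-0.41, 2.15], [-1.48, 1.57], [0, 2.5], [-1.57, 4.71], [0.05, 1.97], [-2.85, 2.85]. Speed limits (rad/s): [2.79, 2.79, 3.14, 3.14, 3.14, 3.14, 3.14].

INTERFACE

Orientations are given as a unit quaternion [x, y, z, w].
In Python, from bench import arm, solve_ik, telemetry, optics gives the robot as it stands. The module is installed in compiled form; this text tells all that it offers. Calls block until the motion is done:
- arm.goto(position, orientation): joint-space move of the TCP to a pose.
- arm.line_to(position, rotation=None, velocity=150): straight line of the TCP; rotation=None keeps the orientation; velocity is the mean speed in mm/s.
- arm.move_j(angles): joint-space move.
- arm.set_gripper(opening): opening from 0.0 (shut) to 1.0 (fully open); the grip force is fixed at half the most; returns when the fingers have stopped.
- arm.hold(seconds).
- solve_ik(position, orientation): joint angles nearest the present ones, or None.
- telemetry.sense(): the state.
- optics.camera(name): name is "scene" or "side" or "wrist"; returns the picture (480x640x3 uint8, blue, green, red); there is no depth.
- optics.camera_info(name): a dict with "K" (3x3 intrinsics, pixels), "distortion" ([k1, k2, p1, p2, k3] as OpenCV has them; the pictures are not rectified), "R" (3x3) and "t" (3): a world point X has camera coordinates R X + t. Camera axes: x right, y down, z forward; pixel columns grow to the right and rows downward; lengths in mm; the calibration is good to about 2 mm. A picture is of the moment at which its call begins: read the wrist's pose just before it. camera_info takes no time and is no camera call; for the wrist camera it gives the pose at the moment of the call.
A pose or a line that the arm cannot do raises arm.MotionError and nothing moves.
- arm.hand_in(): hands the job in, once; it reports no verdict.
The state is a dict: "time_s": time; "joints": joint angles; "dq": joint speeds; "effort": joint torques, N m; "tool_pos": TCP position; "tcp_rot": TCP orientation; "force": force on the tool from outside, world axes, zero at the start; "torque": the same for the moment, N m; "opening": opening from 0.0 (shut) to 1.0 (fully open).
Only numpy, scipy, OpenCV 4.12 (cv2) and the standard library are available. Lean on these libraries where they do the work, as an engineer would, in place of code of your own. Each camera call takes 0.05 s, during which the arm holds its last target.

TASK

Load the jig: slide every bracket whose hole suits the 12 mm pins (the 16 mm holes) in under the hold-down bar and nudge it until its hole drops over a pin and it lies flat on the jig, one bracket to a pin, any pin. The brackets with too small or too large a hole (8 or 24 mm) do not belong there: hang each by its hook over the rim of the tub, so that it hangs inside clear of the tub's floor. Leave the tape measure and the black coil where they stand.

Things in the scene. Friction and masses are not known exactly. Their poses are not given: they have to be found in the camera images.
- bracket_1_grip (a point): Loose steel hook bracket with a 16 mm hole, 0.28 kg; may be absent. Point: middle of its hook, 50 mm above its underside; x towards the hole end, z up. The hook is 28 mm over its outside faces (x -14 to +14 mm), 44 mm wide, z -10 to +12; grasp it across the 28 mm from above. Inside: 17 mm gap (x -9 to +8), roof at z +6, open below.
- bracket_1_hole (a point): Centre of that bracket's 16 mm hole at the plate's underside; 62 mm ahead (+x) of and 50 mm below its _grip point; 26 mm behind the plate's front edge. Same axes. Base plate 80 x 44 x 6 mm; a 6 mm upright rises from its rear end to the hook on top (62 mm tall in all), which is bent away from the hole end and ends in a 5 mm thick lip hanging 16 mm below the hook's roof.
- bracket_2_grip (a point): Loose steel hook bracket with a 16 mm hole, 0.28 kg; may be absent. Point: middle of its hook, 50 mm above its underside; x towards the hole end, z up. The hook is 28 mm over its outside faces (x -14 to +14 mm), 44 mm wide, z -10 to +12; grasp it across the 28 mm from above. Inside: 17 mm gap (x -9 to +8), roof at z +6, open below.
- bracket_2_hole (a point): Centre of that bracket's 16 mm hole at the plate's underside; 62 mm ahead (+x) of and 50 mm below its _grip point; 26 mm behind the plate's front edge. Same axes. Base plate 80 x 44 x 6 mm; a 6 mm upright rises from its rear end to the hook on top (62 mm tall in all), which is bent away from the hole end and ends in a 5 mm thick lip hanging 16 mm below the hook's roof.
- bracket_3_grip (a point): Loose steel hook bracket with a 16 mm hole, 0.28 kg; may be absent. Point: middle of its hook, 50 mm above its underside; x towards the hole end, z up. The hook is 28 mm over its outside faces (x -14 to +14 mm), 44 mm wide, z -10 to +12; grasp it across the 28 mm from above. Inside: 17 mm gap (x -9 to +8), roof at z +6, open below.
- bracket_3_hole (a point): Centre of that bracket's 16 mm hole at the plate's underside; 62 mm ahead (+x) of and 50 mm below its _grip point; 26 mm behind the plate's front edge. Same axes. Base plate 80 x 44 x 6 mm; a 6 mm upright rises from its rear end to the hook on top (62 mm tall in all), which is bent away from the hole end and ends in a 5 mm thick lip hanging 16 mm below the hook's roof.
- bracket_4_grip (a point): Loose steel hook bracket with a 16 mm hole, 0.28 kg; may be absent. Point: middle of its hook, 50 mm above its underside; x towards the hole end, z up. The hook is 28 mm over its outside faces (x -14 to +14 mm), 44 mm wide, z -10 to +12; grasp it across the 28 mm from above. Inside: 17 mm gap (x -9 to +8), roof at z +6, open below.
- bracket_4_hole (a point): Centre of that bracket's 16 mm hole at the plate's underside; 62 mm ahead (+x) of and 50 mm below its _grip point; 26 mm behind the plate's front edge. Same axes. Base plate 80 x 44 x 6 mm; a 6 mm upright rises from its rear end to the hook on top (62 mm tall in all), which is bent away from the hole end and ends in a 5 mm thick lip hanging 16 mm below the hook's roof.
- bracket_5_grip (a point): Loose steel hook bracket with a 8 mm hole, 0.28 kg; may be absent. Point: middle of its hook, 50 mm above its underside; x towards the hole end, z up. The hook is 28 mm over its outside faces (x -14 to +14 mm), 44 mm wide, z -10 to +12; grasp it across the 28 mm from above. Inside: 17 mm gap (x -9 to +8), roof at z +6, open below.
- bracket_5_hole (a point): Centre of that bracket's 8 mm hole at the plate's underside; 62 mm ahead (+x) of and 50 mm below its _grip point; 26 mm behind the plate's front edge. Same axes. Base plate 80 x 44 x 6 mm; a 6 mm upright rises from its rear end to the hook on top (62 mm tall in all), which is bent away from the hole end and ends in a 5 mm thick lip hanging 16 mm below the hook's roof.
- bracket_6_grip (a point): Loose steel hook bracket with a 24 mm hole, 0.28 kg; may be absent. Point: middle of its hook, 50 mm above its underside; x towards the hole end, z up. The hook is 28 mm over its outside faces (x -14 to +14 mm), 44 mm wide, z -10 to +12; grasp it across the 28 mm from above. Inside: 17 mm gap (x -9 to +8), roof at z +6, open below.
- bracket_6_hole (a point): Centre of that bracket's 24 mm hole at the plate's underside; 62 mm ahead (+x) of and 50 mm below its _grip point; 26 mm behind the plate's front edge. Same axes. Base plate 80 x 44 x 6 mm; a 6 mm upright rises from its rear end to the hook on top (62 mm tall in all), which is bent away from the hole end and ends in a 5 mm thick lip hanging 16 mm below the hook's roof.
- jig: Fixed jig: aluminium base 120 x 276 x 12 mm (x -76 to +44), four pins in a row along y. Origin midway along the row, on the table; x points from the open side to the bar. The hold-down bar runs over x +12 to +28 mm, underside 20 mm above the base, top 40 mm above the table (45 mm at its screws), on 14 mm round posts at x +20, y 0, +-62 and +-124 mm: 2 mm to spare on each side of a bracket.
- pin_1 (a point): Foot of a locating pin on top of the jig's base, 12 mm above the table, y +93 mm in the jig. The pin is 12 mm thick and stands 6 mm above this point, its edge bevelled. A seated bracket's _hole point is here; then 14 mm of its front end lies under the bar, so it must slide in from the open (-x) side, riding over the pin.
- pin_2 (a point): Foot of a locating pin on top of the jig's base, 12 mm above the table, y +31 mm in the jig. The pin is 12 mm thick and stands 6 mm above this point, its edge bevelled. A seated bracket's _hole point is here; then 14 mm of its front end lies under the bar, so it must slide in from the open (-x) side, riding over the pin.
- pin_3 (a point): Foot of a locating pin on top of the jig's base, 12 mm above the table, y -31 mm in the jig. The pin is 12 mm thick and stands 6 mm above this point, its edge bevelled. A seated bracket's _hole point is here; then 14 mm of its front end lies under the bar, so it must slide in from the open (-x) side, riding over the pin.
- pin_4 (a point): Foot of a locating pin on top of the jig's base, 12 mm above the table, y -93 mm in the jig. The pin is 12 mm thick and stands 6 mm above this point, its edge bevelled. A seated bracket's _hole point is here; then 14 mm of its front end lies under the bar, so it must slide in from the open (-x) side, riding over the pin.
- tub: Fixed open sheet-metal tub, 140 x 140 mm, origin under its centre; 4 mm walls with an 8 mm thick rounded rim, its top 88 mm above the origin, its centre line 68 mm from the centre on each side. Inner floor 4 mm above the origin.
- tub_rim (a point): Top of the tub's rim at the middle of its side nearest the robot; x points into the tub, y along that rim.
- tape_measure: Tape measure, 34 x 79 x 57 mm; bystander. Origin under it. Just beyond it, outside the table's right edge, the table's fixed push handle (about y -0.36, x 0.45 to 0.85 m) stands up above the table: keep the arm clear of it when swinging in from the right.
- spare_coil: Black valve coil, 30 x 36 x 46 mm; bystander. Origin under it.

How it is judged:
By the outcome, as a careful person would: the job done as asked, in the order asked, and still so for the second after the job is handed in, with the robot touching nothing.
Of bracket_1, bracket_2, bracket_3, bracket_4 only 3 to 4 are there at a start; the rules pass over those that are not, and their reading is None.
Of bracket_5, bracket_6 only 1 to 2 are there at a start; the rules pass over those that are not, and their reading is None.
At some moment in a run one of bracket_1, bracket_2, bracket_3, bracket_4 may be knocked a few centimetres aside while the robot is not near it.
It also fails if it takes over 210 s, if anything falls off the work surface, if the arm or the gripper's body presses on something with over 40 N, if the wrist force passes 120 N, or if a joint passes its speed limit or range.

## Working session

There is one attempt and no reset: what is moved stays moved. The work goes in short steps, each a Python script; the robot and the scene stay as the last script left them, time stands still between calls to the robot, and variables do not carry over. Pictures are saved under pics/ and viewed, and the job is handed in when it is done.

```bash
ls; mkdir -p pics; python3 - <<'E'
from bench import arm, solve_ik, telemetry, optics
import cv2
s=telemetry.sense(); print(s)
for n in ("scene","side","wrist"):
    cv2.imwrite(f"pics/a_{n}.png",optics.camera(n)); i=optics.camera_info(n); print(n,i)
E
```

```text
pics
{'time_s': 0.0, 'joints': array([ 1.14114265,  0.38383544,  0.0438034 ,  1.5995976 , -0.01792123,
        1.16121671, -0.04989086]), 'dq': array([-0.00062451, -0.00043036,  0.00150893,  0.00062105, -0.00010346,
        0.00014864, -0.00072151]), 'effort': array([ 3.59185867e-05, -4.33456743e+01,  1.02479797e+00, -2.49510419e+01,
        1.06992837e-02,  1.13466286e-02, -6.01913506e-07]), 'tool_pos': array([ 211.47189876, -613.62164278,  229.87546016]), 'tcp_rot': array([ 8.14216259e-01, -5.80560167e-01, -1.11665485e-03, -7.27314109e-04]), 'force': array([-4.04081279e-04,  4.17791333e-01, -5.18678329e-01]), 'torque': array([ 0.01760331,  0.01590612, -0.02393995]), 'opening': 0.9986857633839779}
scene {'K': array([[456.36030306,   0.        , 321.29360059],
       [  0.        , 456.36030306, 238.94596306],
       [  0.        ,   0.        ,   1.        ]]), 'distortion': array([-0.00822753,  0.        ,  0.        ,  0.        ,  0.        ]), 'R': array([[-0.7793866 , -0.62645429, -0.01056165],
       [-0.33857337,  0.43529126, -0.83419997],
       [ 0.52718555, -0.64658839, -0
[... 298 characters left out ...]
.        ,  0.        ]), 'R': array([[ 0.95113533, -0.30857213, -0.01117279],
       [-0.13345287, -0.37818315, -0.91606105],
       [ 0.27844555,  0.87278906, -0.40088318]]), 't': array([-519.13490906,  155.71493445,  672.32486254])}
wrist {'K': array([[330.63253111,   0.        , 323.39289188],
       [  0.        , 330.63253111, 233.5752062 ],
       [  0.        ,   0.        ,   1.        ]]), 'distortion': array([-0.04149965,  0.        ,  0.        ,  0.        ,  0.        ]), 'R': array([[ 0.32540094, -0.94557402, -0.00199988],
       [-0.9069901 , -0.31271965,  0.28209107],
       [-0.26736339, -0.08997883, -0.95938555]]), 't': array([-648.64618168,  -35.71121452,  377.63365088])}
```

View pics/a_scene.png

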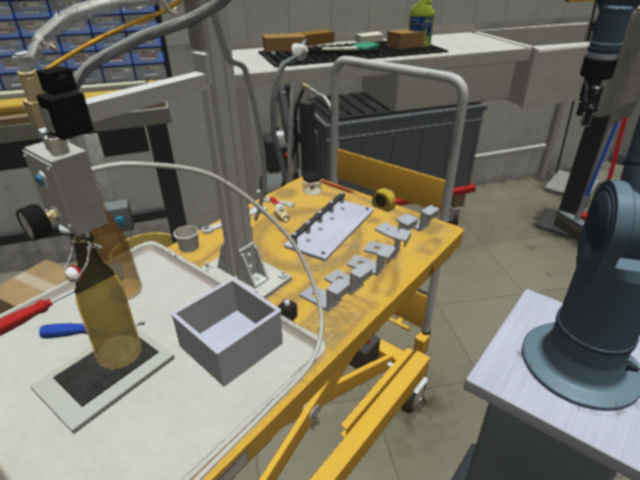

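View pics/a_side.png

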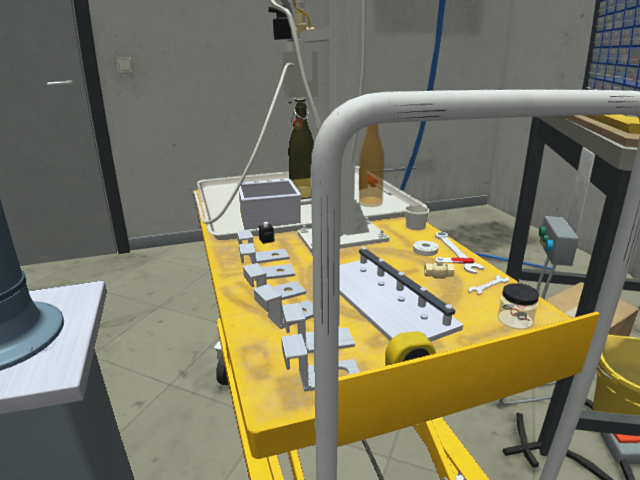

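View pics/a_wrist.png

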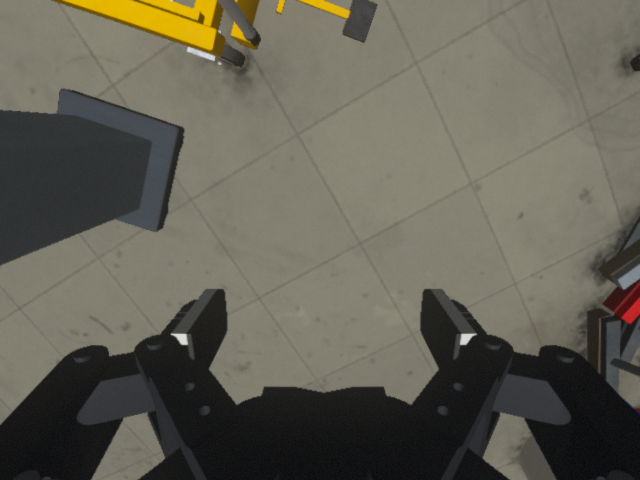

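```bash
cat > h.py <<'E'
from bench import arm, solve_ik, telemetry, optics
import cv2, numpy as np
from scipy.spatial.transform import Rotation as Rot
def und(uv,i):
    return cv2.undistortPoints(np.array(uv,float).reshape(-1,1,2),i["K"],i["distortion"]).reshape(-1,2)
def cast(uv,i,z):
    """pixels -> world points on plane z"""
    n=und(uv,i); d=np.c_[n,np.ones(len(n))]@i["R"]; c=-i["R"].T@i["t"]
    return c+d*((z-c[2])/d[:,2])[:,None]
def proj(X,i):
    p=cv2.projectPoints(np.array(X,float).reshape(-1,1,3),cv2.Rodrigues(i["R"])[0],i["t"],i["K"],i["distortion"])[0]
    return p.reshape(-1,2)
def crop(img,x0,y0,x1,y1,s,name):
    cv2.imwrite("pics/"+name,cv2.resize(img[y0:y1,x0:x1],None,fx=s,fy=s,interpolation=cv2.INTER_CUBIC))
E
python3 - <<'E'
from h import *
a=cv2.imread("pics/a_scene.png"); crop(a,160,160,480,400,2.5,"b_scene.png")
b=cv2.imread("pics/a_side.png"); crop(b,190,160,480,400,2.7,"b_side.png")
i=optics.camera_info("side"); k=optics.camera_info("scene")
print(cast([(250,260),(272,280),(285,303),(300,325),(310,370),(246,240)],i,3).round())
print("cam",-i["R"].T@i["t"],-k["R"].T@k["t"])
print("tub floor corners",cast([(179,350),(227,380),(280,352)],k,0).round())
print("handle proj",proj([[450,-360,z] for z in (0,200,400)]+[[850,-360,z] for z in (0,200,400)],k).round())
E
```

```text
[[ 444.  146.    3.]
 [ 469.   44.    3.]
 [ 472.  -45.    3.]
 [ 478. -118.    3.]
 [ 461. -228.    3.]
 [ 453.  255.    3.]]
cam [ 327.34228956 -688.09958834  406.36793352] [  6.63834498 733.1495327  650.86979137]
tub floor corners [[603. 434.   0.]
 [477. 425.   0.]
 [448. 319.   0.]]
handle proj [[443. 210.]
 [453. 143.]
 [466.  63.]
 [332. 173.]
 [332. 113.]
 [332.  44.]]
```

```bash
sleep 1
```

```text
(no output)
```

View pics/b_scene.png

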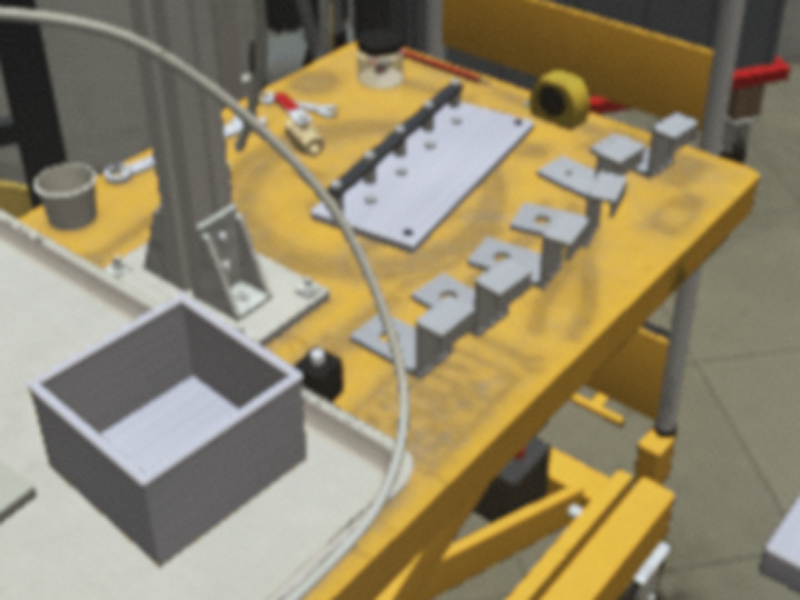

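View pics/b_side.png

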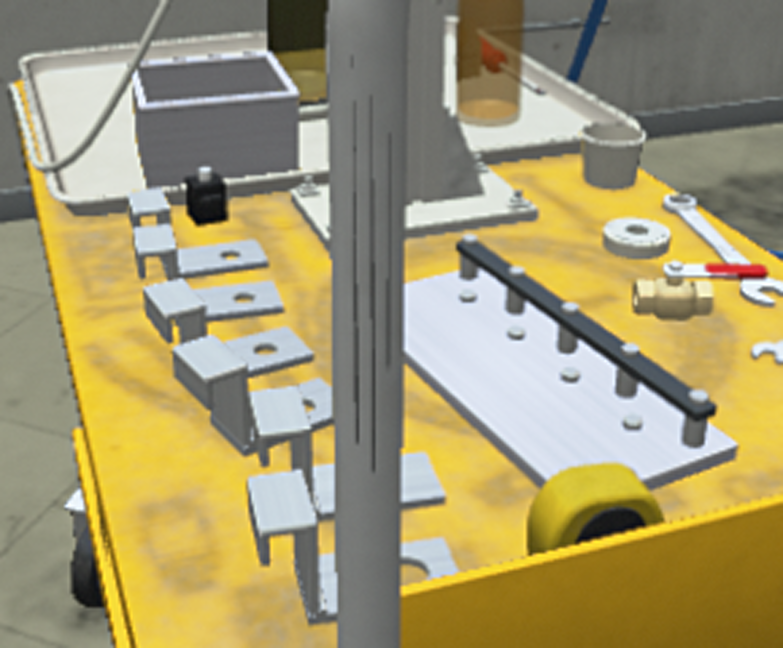

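```bash
python3 - <<'E'
from h import *
s=telemetry.sense(); i=optics.camera_info("wrist")
c=-i["R"].T@i["t"]; T=Rot.from_quat(s["tcp_rot"])
print("tool axes cols\n",T.as_matrix().round(3)); print("cam in tool",T.inv().apply(c-s["tool_pos"]).round(1)); print("R cam in tool\n",(T.as_matrix().T@i["R"].T).round(3))
k=optics.camera_info("scene"); d=optics.camera_info("side")
# hose: for scene pixels, sweep along ray and project into side
sc=[(160,162),(200,174),(230,190),(262,213),(290,240),(307,270),(318,300),(322,340),(312,365),(290,390)]
sd=np.array([(290,65),(283,95),(275,120),(265,140),(250,163),(235,182),(224,198),(214,214),(205,222)],float)
cc=-k["R"].T@k["t"]
for uv in sc:
    n=und([uv],k)[0]; r=k["R"].T@np.array([n[0],n[1],1])
    best=None
    ds=np.arange(500,1500,5)
    X=cc+r*ds[:,None]; p=proj(X,d)
    # distance to polyline dense
    t=np.linspace(0,len(sd)-1,200); L=np.c_[np.interp(t,range(len(sd)),sd[:,0]),np.interp(t,range(len(sd)),sd[:,1])]
    D=np.linalg.norm(p[:,None]-L[None],axis=2).min(1); j=D.argmin(); print(uv,X[j].round(),D[j].round(1))
E
```

```text
tool axes cols
 [[ 0.326 -0.945 -0.001]
 [-0.945 -0.326  0.002]
 [-0.002  0.    -1.   ]]
cam in tool [-1.000e-01 -7.200e+01 -1.409e+02]
R cam in tool
 [[ 1.    -0.    -0.   ]
 [ 0.001  0.959  0.282]
 [-0.    -0.282  0.959]]
(160, 162) [604. 387. 368.] 0.4
(200, 174) [582. 335. 335.] 0.8
(230, 190) [557. 299. 299.] 0.4
(262, 213) [525. 261. 249.] 0.6
(290, 240) [482. 239. 198.] 0.5
(307, 270) [440. 243. 152.] 0.8
(318, 300) [409. 251. 104.] 1.0
(322, 340) [372. 287.  55.] 0.7
(312, 365) [364. 325.  29.] 2.5
(290, 390) [367. 379.  14.] 1.0
```

```bash
cat >> h.py <<'E'
def q_down(yaw):
    """tool z down, tool x at angle yaw in world"""
    c,s=np.cos(yaw),np.sin(yaw)
    return Rot.from_matrix(np.array([[c,s,0],[s,-c,0],[0,0,-1.]])).as_quat()
E
python3 - <<'E'
from h import *
for p,y in [([150,-400,330],-1.21),([400,-60,350],0),([480,0,350],0),([480,0,350],np.pi),([480,0,350],-np.pi/2),([480,0,350],np.pi/2),([430,-230,33],0),([450,400,150],0),([450,400,150],.7)]:
    j=solve_ik(p,q_down(y)); print(p,y,None if j is None else np.round(j,2))
E
```

```text
[150, -400, 330] -1.21 [ 1.1  -0.13  0.01  1.97  0.    1.3  -0.1 ]
[400, -60, 350] 0 [ 0.7  -0.19 -0.56  1.95 -0.1   1.35  0.17]
[480, 0, 350] 0 [ 0.59 -0.   -0.66  1.81 -0.    1.34 -0.08]
[480, 0, 350] 3.141592653589793 [-1.54 -0.39  1.2   1.87  0.36  1.42  2.72]
[480, 0, 350] -1.5707963267948966 [ 0.53 -0.   -0.61  1.81 -0.    1.34 -1.65]
[480, 0, 350] 1.5707963267948966 [ 0.67  0.   -0.75  1.81  0.    1.34  1.5 ]
[430, -230, 33] 0 [ 0.75  0.4  -0.39  2.1   0.24  0.68  0.21]
[450, 400, 150] 0 [ 0.01  0.62 -1.06  1.75  0.6   1.13 -1.24]
[450, 400, 150] 0.7 [-0.01  0.6  -1.03  1.75  0.57  1.12 -0.52]
```

```bash
python3 - <<'E'
from h import *
s=telemetry.sense()
arm.line_to([150,-400,330],q_down(-1.21),velocity=250)
j=np.array(telemetry.sense()["joints"]); j[0]-=1.21; j[2]=0
arm.move_j(j.tolist())
s=telemetry.sense(); print(s["time_s"],s["tool_pos"],s["joints"].round(2))
arm.goto([500,0,370],q_down(0))
s=telemetry.sense(); print(s["time_s"],s["tool_pos"],s["joints"].round(2))
i=optics.camera_info("wrist"); im=optics.camera("wrist"); cv2.imwrite("pics/c.png",im); np.savez("c.npz",**i)
E
```

```text
3.0417 [427.62514518  -2.31400956 329.47302844] [-0.09 -0.13  0.    1.97  0.    1.3  -0.09]
3.4667 [500.67629901  -1.43111436 370.18390461] [-0.1   0.    0.02  1.76  0.    1.38 -0.08]
```

View pics/c.png

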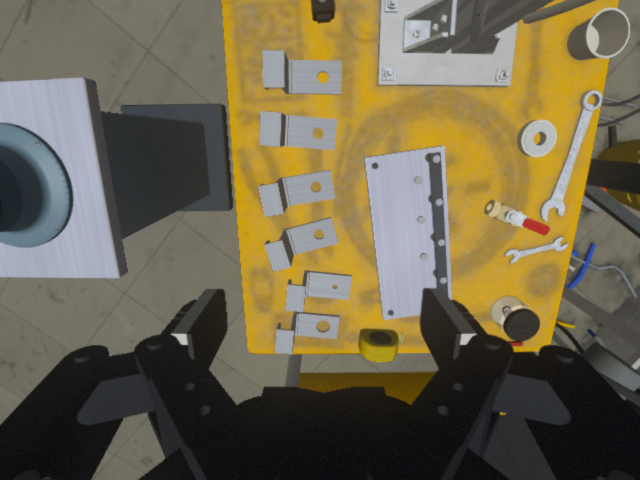

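```bash
python3 - <<'E'
from h import *
a=cv2.imread("pics/c.png"); crop(a,230,35,470,365,2,"c1.png") ; crop(a,250,40,400,200,4,"c2.png"); crop(a,250,200,400,360,4,"c3.png")
E
```

```text
(no output)
```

View pics/c2.png

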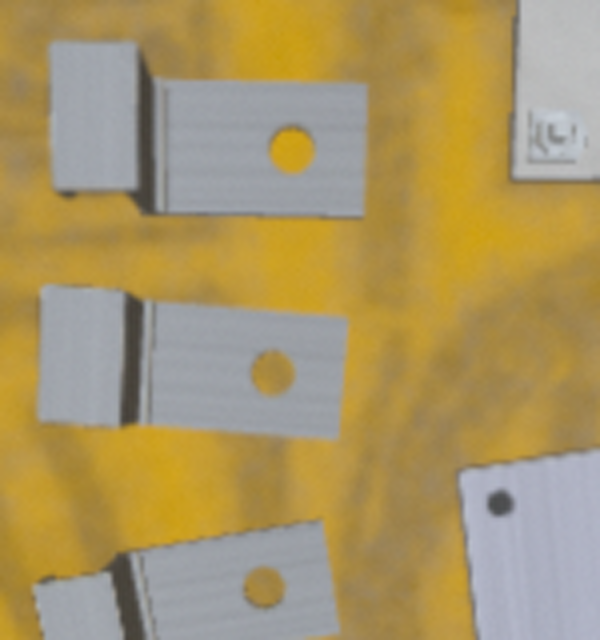

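View pics/c3.png

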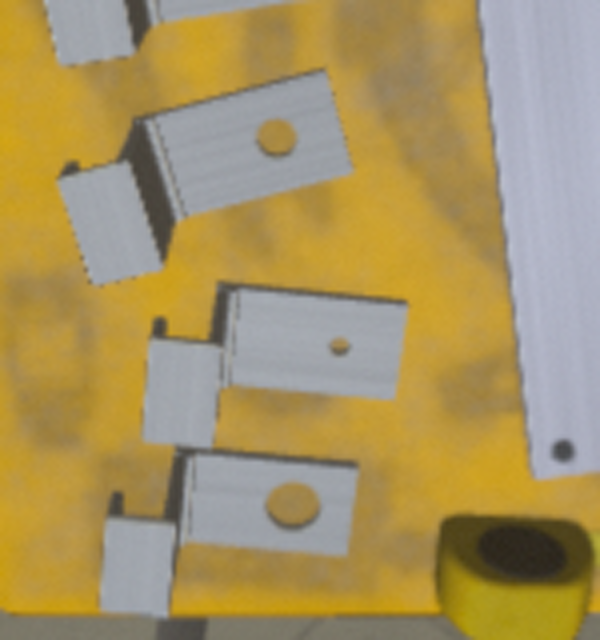

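```bash
cat >> h.py <<'E'
def greymask(im):
    hsv=cv2.cvtColor(im,cv2.COLOR_BGR2HSV)
    return ((hsv[...,1]<60)&(hsv[...,2]>115)).astype(np.uint8)*255
def brackets(im,i,zb=0,roi=None,dbg=False):
    """find holes inside grey pieces; returns list of (holexy, yaw, dia, front, width)"""
    m=greymask(im)
    cs,h=cv2.findContours(m,cv2.RETR_CCOMP,cv2.CHAIN_APPROX_NONE)
    out=[]
    for k,c in enumerate(cs):
        if h[0][k][3]<0 or cv2.contourArea(c)<6: continue
        par=cs[h[0][k][3]]
        if cv2.contourArea(par)<400: continue
        hc=cast(c.reshape(-1,2),i,zb+6)[:,:2]
        hull=cv2.convexHull(hc.astype(np.float32)); A=cv2.contourArea(hull); dia=2*np.sqrt(A/np.pi)
        M=hull.reshape(-1,2); (cx,cy),(w,hh),_=cv2.minAreaRect(hull)
        if max(w,hh)>32 or max(w,hh)<4 or min(w,hh)<0.35*max(w,hh): continue
        P=cast(par.reshape(-1,2),i,zb+6)[:,:2]; o=np.array([cx,cy])
        out.append((o,P,max(w,hh)))
    return out
def refine(o,P,yaw=0.,n=6):
    for _ in range(n):
        c,s=np.cos(yaw),np.sin(yaw); L=(P-o)@np.array([[c,-s],[s,c]])
        f=[];
        for sg in (1,-1):
            q=L[(abs(L[:,0]+3)<24)&(sg*L[:,1]>14)&(sg*L[:,1]<30)]
            if len(q)<5: return None
            a=np.polyfit(q[:,0],q[:,1],1); r=q[:,1]-np.polyval(a,q[:,0]); q=q[abs(r)<1.5+abs(r).min()]
            f.append(np.polyfit(q[:,0],q[:,1],1))
        yaw+=np.arctan((f[0][0]+f[1][0])/2)
    fr=L[(L[:,0]>18)&(L[:,0]<36)&(abs(L[:,1])<16)][:,0]
    return yaw,f[0][1],f[1][1],np.median(fr) if len(fr) else np.nan
E
python3 - <<'E'
from h import *
im=cv2.imread("pics/c.png"); i=dict(np.load("c.npz"))
print("cam",(-i["R"].T@i["t"]).round())
for o,P,d in brackets(im,i):
    best=None
    for y0 in (-.3,0,.3):
        r=refine(o,P,y0)
        if r and (best is None or abs(r[1]-r[2]-44)<abs(best[1]-best[2]-44)): best=r
    print(o.round(1),round(d,1),None if best is None else np.round(best,3))
print(cast([(365,157),(445,147),(452,310),(385,320)],i,12).round(1)); print(cast([(418,180),(420,219),(423,257)],i,18).round(1))
E
```

```text
cam [501.  70. 511.]
[ 367.9 -390. ] 8.7 [ -0.431  15.893 -13.793     nan]
[ 351.8 -383.6] 7.6 [ -0.771  21.221 -20.894  22.586]
[ 323.6 -367.4] 7.3 [ -0.422  23.756 -15.982     nan]
[ 495.2 -320.1] 8.4 [-1.1000e-02  1.4985e+01 -1.9422e+01  2.7759e+01]
[ 499.1 -245.7] 24.4 [ -0.115  20.166 -22.161  24.96 ]
[ 155.8 -278.3] 18.6 None
[ 134.4 -276.5] 7.6 None
[ 120.4 -255.5] 9.2 None
[ 161.9 -242.2] 10.4 None
[ 165.6 -229.7] 7.4 None
[ 172.4 -222.8] 9.3 None
[ 160.3 -201.9] 9.8 None
[ 518.7 -169.3] 8.8 [ -0.112  20.482 -21.948  24.811]
[ 221.3 -180.8] 6.9 [ -0.705  23.909 -21.432  25.024]
[ 280.6 -168.3] 6.0 None
[ 249.7 -169.4] 7.5 [  0.028  22.831 -21.584     nan]
[ 303.5 -165. ] 7.1 None
[ 272.7 -163.8] 5.3 [  0.752  23.868 -23.774     nan]
[ 313.4 -160.4] 6.8 None
[ 218.3 -166.5] 23.8 [ 7.0000e-03  2.3463e+01 -2.0608e+01  2.5409e+01]
[ 349.8 -147.7] 7.2 [ -0.373  18.594 -24.934     nan]
[ 223.2 -147.3] 15.5 [  0.564  17.439 -23.715  24.795]
[ 299.4 -138.4] 5.3 None
[ 293.  -131.7] 6.7 None
[ 289.8 -126. ] 12.1 None
[ 287.7 -122.5] 5.4 None
[ 287.5 -117.3] 6.4 None
[ 302.8 -118.5] 7.
[... 3317 characters left out ...]
6.596]
[272.8 196.2] 6.2 None
[294.2 210.2] 5.0 [ -0.859  23.285 -21.203  31.386]
[324.5 224.1] 4.5 [ -0.348  23.307 -22.709  35.115]
[338.5 227.2] 19.1 [  0.125  21.531 -22.542  23.576]
[326.2 231.8] 4.0 [  0.14   19.098 -21.765  27.934]
[341.4 235.4] 5.9 [ -0.204  15.552 -23.362  19.632]
[315.  241.1] 5.1 None
[322.3 240.6] 6.6 None
[356.4 242.5] 5.0 None
[323.2 246.5] 5.0 None
[269.6 223.5] 20.5 [  0.287  28.128 -15.43   25.493]
[[ 562.3   41.5   12. ]
 [ 679.9   56.1   12. ]
 [ 718.9 -212.4   12. ]
 [ 605.3 -230.6   12. ]]
[[ 641.6    8.3   18. ]
 [ 649.2  -51.5   18. ]
 [ 659.  -113.8   18. ]]h.py:46: RankWarning: Polyfit may be poorly conditioned
  f.append(np.polyfit(q[:,0],q[:,1],1))
```

View pics/c1.png

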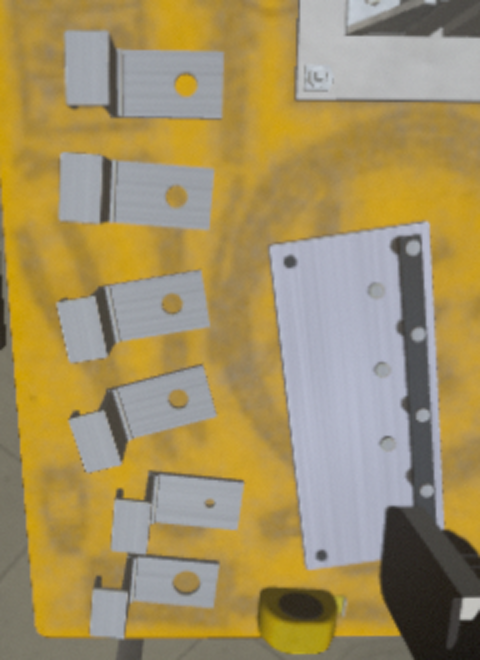

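```bash
cat >> h.py <<'E'
import json
def look(name):
    i=optics.camera_info("wrist"); im=optics.camera("wrist"); cv2.imwrite(f"pics/{name}.png",im); np.savez(f"{name}.npz",**i); return im,i
def find(im,i,zb=0,box=(420,560,-265,230)):
    res=[]
    for o,P,d in brackets(im,i,zb):
        if not(box[0]<o[0]<box[1] and box[2]<o[1]<box[3]): continue
        best=None
        for y0 in (-.5,-.25,0,.25,.5):
            try: r=refine(o,P,y0)
            except Exception: r=None
            if r and abs(r[3]-25.5)<3 and (best is None or abs(r[1]-r[2]-43)<abs(best[1]-best[2]-43)): best=r
        if best: res.append(dict(hole=o.tolist(),yaw=float(best[0]),dia=float(d),mid=float((best[1]+best[2])/2),w=float(best[1]-best[2]),front=float(best[3])))
    return res
def st(): s=telemetry.sense(); return s
E
python3 - <<'E'
from h import *
arm.goto([612,-85,250],q_down(.145))
s=st(); print(s["time_s"],s["tool_pos"],s["joints"].round(2))
look("d")
E
```

```text
4.2833 [611.45059342 -84.09446017 250.56702828] [-0.02  0.31  0.11  1.66 -0.04  1.17  0.24]
```

View pics/d.png

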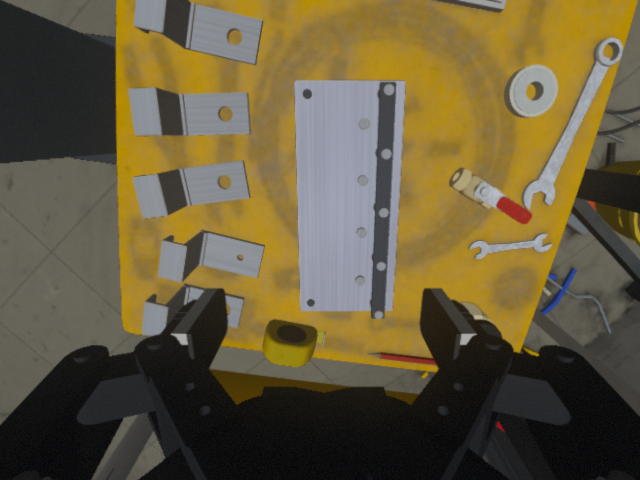

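```bash
python3 - <<'E'
from h import *
a=cv2.imread("pics/d.png"); crop(a,285,70,415,200,4.6,"d1.png"); crop(a,285,195,415,325,4.6,"d2.png")
E
```

```text
(no output)
```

View pics/d1.png

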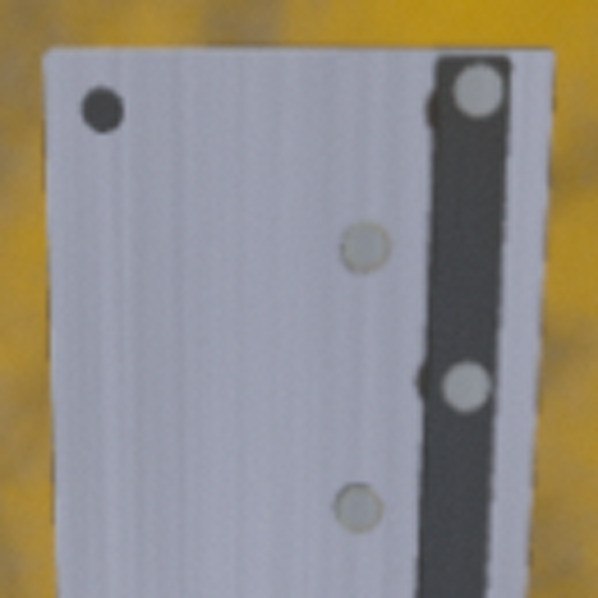

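View pics/d2.png

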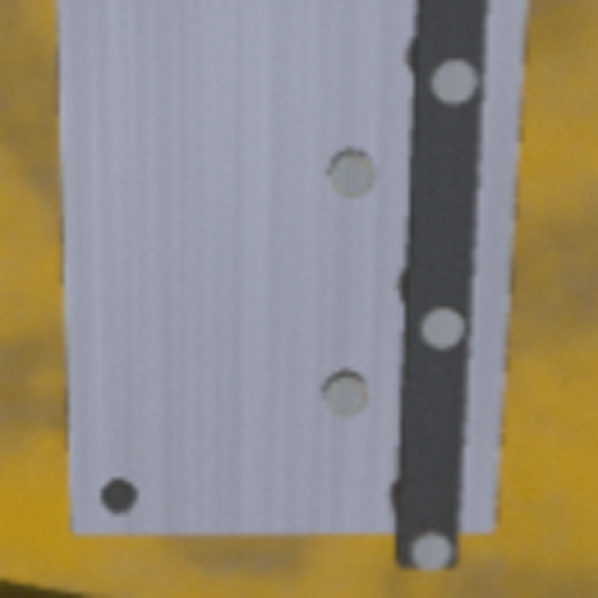

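```bash
python3 - <<'E'
from h import *
i=dict(np.load("d.npz"))
f=lambda L,oy:[(285+x/4.6-.4,oy+y/4.6-.4) for x,y in L]
pins=cast(f([(365,248),(358,508)],70)+f([(352,174),(345,395)],195),i,18)
scr=cast(f([(478,91),(466,387)],70)+f([(454,82),(442,328),(432,551)],195),i,45)
cor=cast(f([(45,52),(553,52)],70)+f([(73,535),(497,535)],195),i,12)
print(pins.round(1));print(scr.round(1));print(cor.round(1))
# rigid fit using all
loc=np.array([[0,93],[0,31],[0,-31],[0,-93],[20,124],[20,62],[20,0],[20,-62],[20,-124],[-76,138],[44,138],[-76,-138],[44,-138]],float)
W=np.r_[pins,scr,cor][:,:2]
def fit(l,w):
    lc,wc=l.mean(0),w.mean(0); H=(l-lc).T@(w-wc); th=np.arctan2(H[0,1]-H[1,0],H[0,0]+H[1,1]); R=np.array([[np.cos(th),-np.sin(th)],[np.sin(th),np.cos(th)]])
    o=wc-R@lc; return th,o,(w-(l@R.T+o))@R
for n in (4,9,13):
    th,o,r=fit(loc[:n],W[:n]); print(n,th,o.round(2),"\n",r.round(1).tolist())
print(find(cv2.imread("pics/d.png"),i))
E
```

```text
[[ 642.5    7.4   18. ]
 [ 651.4  -52.8   18. ]
 [ 660.7 -113.4   18. ]
 [ 669.7 -174.2   18. ]]
[[ 657.7   40.9   45. ]
 [ 667.   -19.9   45. ]
 [ 676.1  -80.7   45. ]
 [ 685.2 -141.6   45. ]
 [ 694.6 -202.4   45. ]]
[[ 562.4   39.8   12. ]
 [ 678.6   57.1   12. ]
 [ 603.  -229.8   12. ]
 [ 720.6 -212.8   12. ]]
4 0.14934388354123918 [656.09 -83.27] 
 [[0.0, -1.3], [-0.1, -0.1], [0.1, 0.5], [-0.1, 1.0]]
9 0.14954280187165278 [656.23 -83.52] 
 [[-0.1, -1.1], [-0.2, 0.1], [-0.0, 0.8], [-0.2, 1.3], [-0.0, -1.1], [0.1, -0.7], [0.1, -0.2], [-0.0, 0.2], [0.2, 0.8]]
13 0.15064223214083194 [656.46 -83.69] 
 [[-0.2, -0.9], [-0.3, 0.3], [-0.2, 1.0], [-0.5, 1.5], [-0.1, -1.0], [-0.1, -0.5], [-0.1, -0.0], [-0.3, 0.4], [-0.1, 1.0], [1.5, -1.8], [-1.0, -2.2], [1.2, 1.5], [-0.0, 0.7]]
[{'hole': [519.21240234375, -169.7686767578125], 'yaw': -0.10195109056459854, 'dia': 9.555026054382324, 'mid': -0.41428578386729953, 'w': 42.57933736653414, 'front': 25.253078255769374}, {'hole': [493.32635498046875, -79.17948913574219], 'yaw': 0.2654410281169467, 'dia': 17.233762741088867, 'mid': -0.037755455462841425, 'w': 42.642805954999915, 'front': 25.135219882994694}, {'hole': [489.6334533691406, -3.3190975189208984], 'yaw': 0.16641008336032656, 'dia': 17.221817016601562, 'mid': -0.17641780041768307, 'w': 42.518361860443136, 'front': 24.820933017833315}, {'hole': [493.127197265625, 75.48835754394531], 'yaw': -0.08782322319774334, 'dia': 17.007986068725586, 'mid': 0.17497643297793353, 'w': 42.56434261619452, 'front': 25.329852826398906}]
```

```bash
cat >> h.py <<'E'
JY=0.1495; JO=np.array([656.15,-83.4])
def jig(x,y):
    c,s=np.cos(JY),np.sin(JY); return JO+np.array([c*x-s*y,s*x+c*y])
ZG=27.0
def grasp(b,tag,zview=150):
    """b: rough dict(hole,yaw). Close view, refine, grasp, lift. returns (measured, lateral offset of bracket centreline in hand (along left of bracket x))"""
    def vpose(b):
        h=np.array(b["hole"]); u=np.array([np.cos(b["yaw"]),np.sin(b["yaw"])]); return h-25*u
    p=vpose(b); arm.goto([p[0],p[1],zview],q_down(b["yaw"]))
    im,i=look(tag); L=[r for r in find(im,i) if np.hypot(*(np.array(r["hole"])-b["hole"]))<30]
    if not L: raise RuntimeError("not found "+tag)
    m=min(L,key=lambda r:np.hypot(*(np.array(r["hole"])-b["hole"]))); print(tag,{k:np.round(v,2) for k,v in m.items()},round(st()["time_s"],1))
    assert abs(m["dia"]-b["dia"])<3 and abs(m["w"]-43)<2.5 and np.hypot(*(np.array(m["hole"])-b["hole"]))<8
    u=np.array([np.cos(m["yaw"]),np.sin(m["yaw"])]); n=np.array([-u[1],u[0]])
    h=np.array(m["hole"])+n*m["mid"]*.5
    g=h-62*u; q=q_down(m["yaw"])
    arm.set_gripper(.75)
    arm.goto([g[0],g[1],95],q); arm.line_to([g[0],g[1],ZG],q,velocity=120)
    s=st(); f0=s["force"]
    arm.set_gripper(0.0); s2=st(); print("grip open",round(s2["opening"],3),"dF",(s2["force"]-f0).round(1),"pos",s2["tool_pos"].round(1),"cmd",g.round(1))
    arm.line_to([g[0],g[1],140],q,velocity=200); s=st(); print("lift F",s["force"].round(1),"op",round(s["opening"],3),"t",round(s["time_s"],1))
    return m
E
python3 - <<'E'
from h import *
arm.set_gripper(.75)
m=grasp(dict(hole=[493.1,75.5],yaw=-.088,dia=17.1),"e_B")
look("e_B2")
E
```

```text
e_B {'hole': array([492.48,  76.87]), 'yaw': np.float64(-0.09), 'dia': np.float64(17.1), 'mid': np.float64(-0.35), 'w': np.float64(43.03), 'front': np.float64(25.49)} 5.7
grip open 0.317 dF [-1.4 -2.   5.6] pos [431.5  82.6  27.9] cmd [430.7  82.2]
lift F [ 0.3 -1.3 -3.8] op 0.318 t 8.1
```

View pics/e_B2.png

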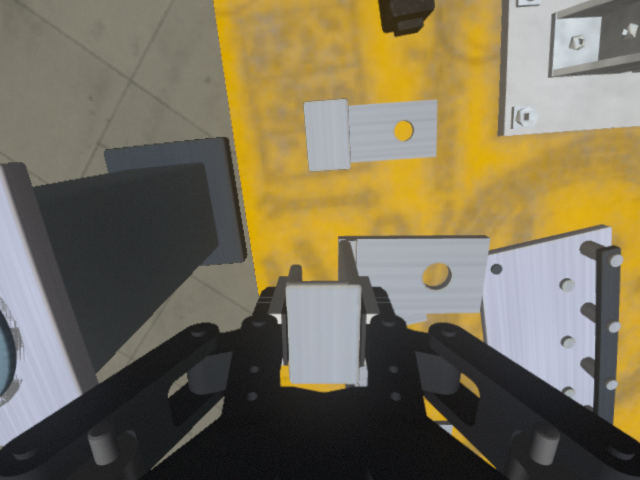

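View pics/e_B.png

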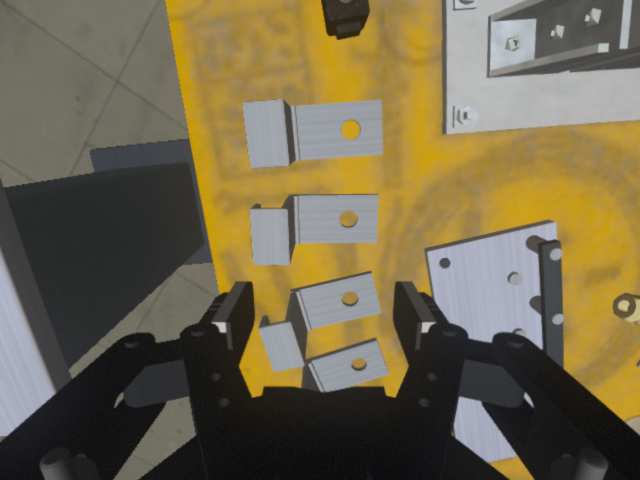

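```bash
cat >> h.py <<'E'
def inhand(img,i,s,zt):
    """hole & edges of held plate. zt: z of plate top"""
    T=s["tool_pos"]; R=Rot.from_quat(s["tcp_rot"])
    out=[]
    for r in find(img,i,zt-6,box=(T[0]-150,T[0]+150,T[1]-150,T[1]+150)):
        v=R.inv().apply(np.r_[r["hole"],zt]-T); u=R.inv().apply([np.cos(r["yaw"]),np.sin(r["yaw"]),0])
        out.append((v.round(2),np.arctan2(u[1],u[0]).round(4),round(r["dia"],1),round(r["mid"],2),round(r["w"],1),round(r["front"],1)))
    return out
E
python3 - <<'E'
from h import *
s=st(); im,i=look("e_B3"); print(s["tool_pos"],s["joints"].round(2)); print(inhand(im,i,s,s["tool_pos"][2]-27.9+6))
E
```

```text
[428.77317316  81.70200974 138.17628413] [-0.29  0.1   0.01  2.17 -0.    0.87 -0.37]
[(array([141.28,  40.13,  21.42]), np.float64(0.8902), 6.9, -5.2, 47.5, 24.0), (array([132.29,   3.29,  21.4 ]), np.float64(-0.6909), 6.7, 2.36, 53.1, 27.7), (array([93.06, -4.48, 21.54]), np.float64(-0.0623), 6.6, -2.96, 39.4, 27.0), (array([60.87, -0.3 , 21.67]), np.float64(-0.0395), 16.3, -0.69, 43.7, 27.2)]
```

```bash
cat >> h.py <<'E'
def fine(p,q,vel=60,n=2,tol=.35):
    """line to p, correcting steady-state error"""
    p=np.array(p,float); c=p.copy()
    for k in range(n+1):
        arm.line_to(c.tolist(),q,velocity=vel if k==0 else 30)
        arm.hold(.1); e=p-st()["tool_pos"]
        if np.abs(e).max()<tol: break
        c=c+e
    return c
def insert(pin_y,lat,zg,xo=0.5,zin=20.3,tag="x"):
    """lat: bracket centreline left of tool; zg: TCP height above underside"""
    u=np.array([np.cos(JY),np.sin(JY)]); n=np.array([-u[1],u[0]]); q=q_down(JY)
    P=lambda hx,z:np.r_[jig(hx+xo-62,pin_y)-n*lat,z+zg]
    arm.goto(P(-55,95),q)
    arm.line_to(P(-55,45),q,velocity=200)
    c=fine(P(-48,zin),q,100); s=st(); f0=s["force"]; print("pre",(s["tool_pos"]-P(-48,zin)).round(2),"F0",f0.round(1))
    off=c-P(-48,zin)
    look(tag+"_pre")
    for hx in (-30,-20,-15,-10,-5,0):
        arm.line_to((P(hx,zin)+off).tolist(),q,velocity=50); s=st(); print(hx,(s["tool_pos"]-P(hx,zin)).round(2),"dF",(s["force"]-f0).round(1))
        if np.abs(s["force"]-f0).max()>20: print("STOP"); return False,off,f0
    e=P(0,zin)-s["tool_pos"]; off[:2]+=e[:2]
    return True,off,f0
def press(pin_y,lat,zg,off,f0,xo=0.5,dx=0,dy=0,zs=(19,18,17,16,15,14,13,12.3)):
    u=np.array([np.cos(JY),np.sin(JY)]); n=np.array([-u[1],u[0]]); q=q_down(JY)
    P=lambda z:np.r_[jig(xo+dx-62,pin_y+dy)-n*lat,z+zg]
    for z in zs:
        arm.line_to((P(z)+off).tolist(),q,velocity=40); arm.hold(.03); s=st(); d=s["force"]-f0; print(z,(s["tool_pos"]-P(z)).round(2),"dF",d.round(1))
        if abs(d[2])>12: return z
    return None
E
python3 - <<'E'
from h import *
ok,off,f0=insert(31,.3,27.9,tag="f_B")
print(ok,off,f0.tolist(),st()["time_s"])
look("f_B_in")
E
```

```text
pre [-0.04  0.06 -0.23] F0 [-0.3  0.1 -2.6]
-30 [ 0.26  0.19 -0.28] dF [0.  0.4 0.1]
-20 [ 0.51  0.26 -0.1 ] dF [-0.1 -0.7 -0. ]
-15 [ 0.39  0.2  -0.11] dF [ 0.3  0.4 -0.1]
-10 [ 0.46  0.18 -0.12] dF [ 0.5  0.4 -0.4]
-5 [ 0.49  0.23 -0.1 ] dF [ 0.2  0.  -0.4]
0 [ 0.48  0.21 -0.11] dF [-0.   0.   0.8]
True [-0.53598347 -0.16477885 -0.22210472] [-0.3251053451216064, 0.05298099749431218, -2.6301391097366507] 12.5167
```

View pics/f_B_in.png

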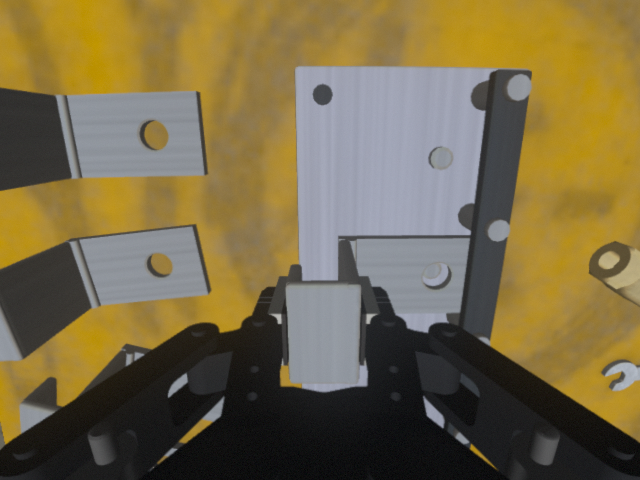

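View pics/f_B_pre.png

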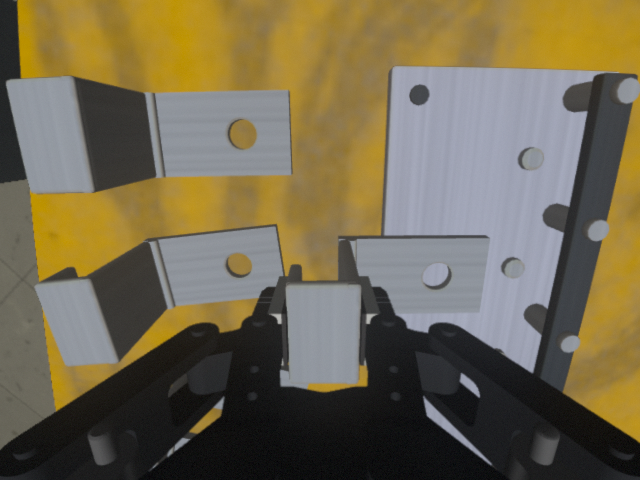

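```bash
python3 - <<'E'
from h import *
a=cv2.imread("pics/f_B_in.png"); crop(a,400,240,480,300,8,"f_B_z.png")
f0=np.array([-.3,.05,-2.6]); off=np.array([-.536,-.165,-.222])
print(press(31,.3,27.9,off,f0)); print(st()["time_s"])
E
```

```text
19 [-0.87 -0.22 -0.4 ] dF [ 1.2 -0.4  0.1]
18 [-0.62 -0.13 -0.28] dF [ 0.7 -0.1  0.4]
17 [-0.63 -0.18 -0.31] dF [ 0.7 -0.3  0.2]
16 [-0.63 -0.15 -0.31] dF [ 0.4 -0.2 -0.1]
15 [-0.63 -0.18 -0.29] dF [0.4 0.5 0.2]
14 [-0.6  -0.15 -0.29] dF [ 0.4 -0.2 -1. ]
13 [-0.62 -0.2  -0.31] dF [-0.2 -0.5 -1.2]
12.3 [-0.35 -0.21 -0.07] dF [ 0.2 -0.2  0.9]
None
14.8333
```

View pics/f_B_z.png

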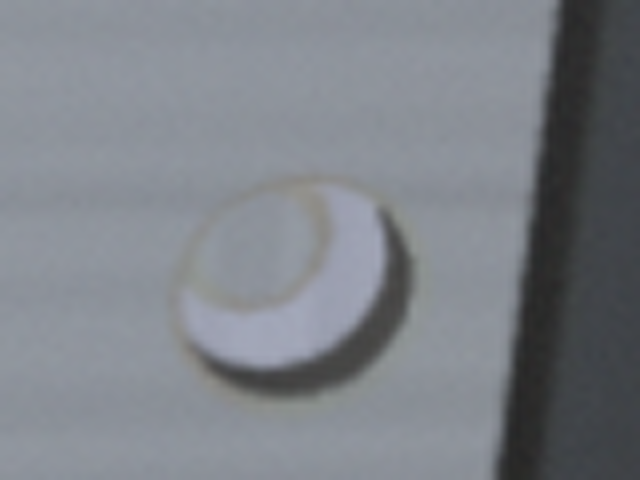

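```bash
cat >> h.py <<'E'
def release():
    s=st(); p=s["tool_pos"]; q=q_down(JY)
    arm.set_gripper(.6); arm.line_to([p[0],p[1],p[2]+85],q,velocity=200)
E
python3 - <<'E'
from h import *
release()
print(st()["time_s"],st()["force"].round(1))
look("g"); 
m=grasp(dict(hole=[490.3,-2.5],yaw=.166,dia=17.1),"g_C")
s=st(); im,i=look("g_C3"); print(s["tool_pos"].round(2)); 
for r in inhand(im,i,s,s["tool_pos"][2]-27.9+6): print(r)
E
```

```text
15.7667 [-0.6 -0.3 -1.3]
g_C {'hole': array([488.6,  -2.3]), 'yaw': np.float64(0.16), 'dia': np.float64(16.38), 'mid': np.float64(-0.31), 'w': np.float64(42.82), 'front': np.float64(25.5)} 16.5
grip open 0.322 dF [-2.8  0.4  6.2] pos [428.2 -12.2  27.9] cmd [427.4 -12.2]
lift F [ 0.6 -0.2 -3.1] op 0.318 t 19.0
[425.92 -12.3  138.8 ]
(array([135.54,  21.27,  21.55]), np.float64(1.595), 10.1, -3.81, 36.8, 26.7)
```

View pics/g.png

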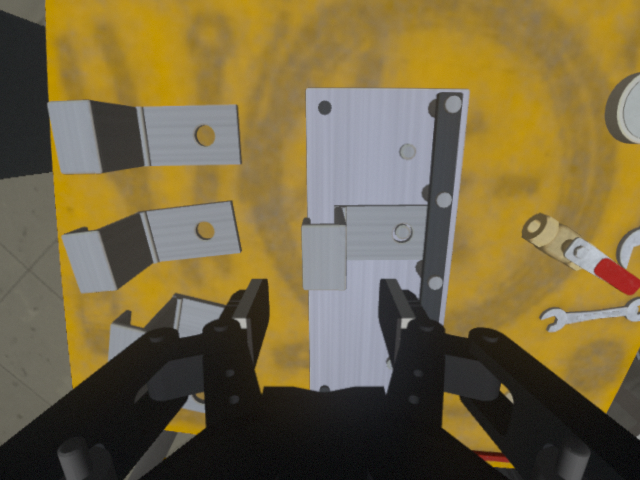

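View pics/g_C3.png

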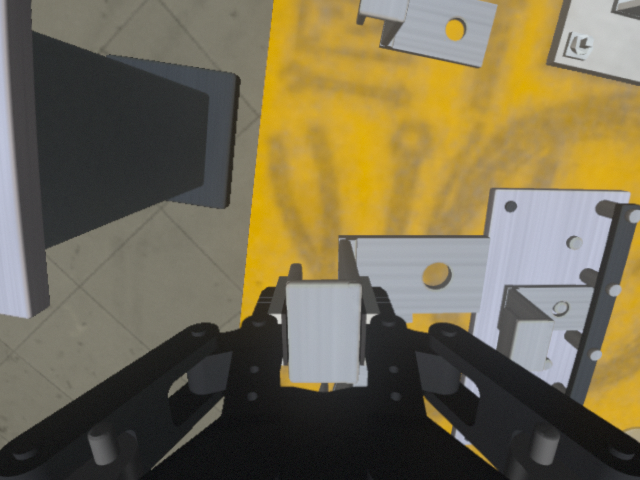

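```bash
python3 - <<'E'
from h import *
ok,off,f0=insert(-31,.3,27.9,tag="h_C")
if ok:
    look("h_C_in")
    r=press(-31,.3,27.9,off,f0)
    if r is None: release(); look("h_C_out")
print(st()["time_s"])
E
```

```text
pre [-0.05  0.07 -0.2 ] F0 [ 0.2  0.9 -3.4]
-30 [ 0.26  0.27 -0.3 ] dF [-0.6 -1.   0.6]
-20 [ 0.52  0.29 -0.12] dF [ 0.1 -0.9  0.3]
-15 [ 0.4   0.24 -0.12] dF [ 0.2 -1.7  1.2]
-10 [ 0.46  0.23 -0.1 ] dF [-0.5 -1.7  0.8]
-5 [ 0.49  0.26 -0.12] dF [-0.3 -1.2  1. ]
0 [ 0.52  0.24 -0.09] dF [-0.6  0.4  0. ]
19 [-0.89 -0.25 -0.37] dF [ 0.  -0.5  0.3]
18 [-0.64 -0.16 -0.26] dF [-0.3 -1.4  0.7]
17 [-0.65 -0.2  -0.29] dF [ 1. -1.  1.]
16 [-0.65 -0.16 -0.28] dF [-0.1 -1.   0.2]
15 [-0.67 -0.14 -0.33] dF [-0.4 -1.6  0.3]
14 [-0.63 -0.15 -0.28] dF [-0.6 -1.5  0.8]
13 [-0.65 -0.18 -0.28] dF [-0.5 -0.3  0.6]
12.3 [-0.41 -0.22 -0.09] dF [-0.7 -0.9  1.1]
26.575
```

View pics/h_C_out.png

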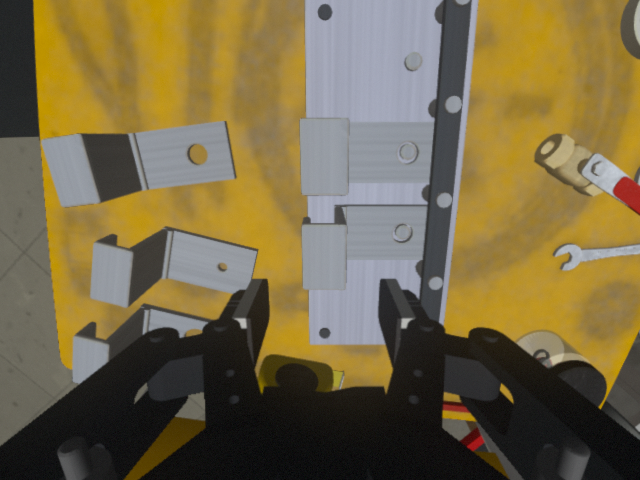

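```bash
python3 - <<'E'
from h import *
m=grasp(dict(hole=[493.3,-78.5],yaw=.266,dia=17.1),"i_D")
look("i_D3")
ok,off,f0=insert(-93,.3,27.9,tag="i_D")
if ok:
    off[:2]*=0.5
    r=press(-93,.3,27.9,off,f0)
    if r is None: release(); look("i_D_out")
print(st()["time_s"])
E
```

```text
i_D {'hole': array([492.77, -78.93]), 'yaw': np.float64(0.27), 'dia': np.float64(16.8), 'mid': np.float64(0.09), 'w': np.float64(42.93), 'front': np.float64(25.31)} 27.2
grip open 0.321 dF [-0.2  0.2  4.3] pos [433.8 -95.4  27.9] cmd [432.9 -95.2]
lift F [ 0.2 -0.6 -3.1] op 0.321 t 29.7
pre [-0.04  0.04 -0.21] F0 [-0.4 -0.5 -2.1]
-30 [ 0.3   0.29 -0.29] dF [ 1.5 -0.1 -0.2]
-20 [ 0.53  0.35 -0.14] dF [ 0.2  0.9 -0.2]
-15 [ 0.38  0.25 -0.16] dF [ 0.6 -0.2  0.3]
-10 [ 0.49  0.32 -0.13] dF [0.7 0.6 0.4]
-5 [ 0.5   0.29 -0.11] dF [-0.3  0.3 -0.1]
0 [ 0.48  0.32 -0.17] dF [ 0.   1.2 -0.5]
19 [-0.61 -0.21 -0.41] dF [ 0.8  0.3 -0.3]
18 [-0.38 -0.12 -0.3 ] dF [ 0.3  0.2 -0.3]
17 [-0.35 -0.07 -0.33] dF [ 1.7  0.5 -0.9]
16 [-0.34 -0.1  -0.3 ] dF [0.7 0.4 0.6]
15 [-0.36 -0.08 -0.32] dF [0.3 0.1 0.8]
14 [-0.33 -0.1  -0.3 ] dF [ 0.8  0.6 -0.1]
13 [-0.35 -0.09 -0.29] dF [0.8 0.1 0.6]
12.3 [-0.1  -0.2  -0.05] dF [-0.8  0.6  0.6]
37.2333
```

View pics/i_D_out.png

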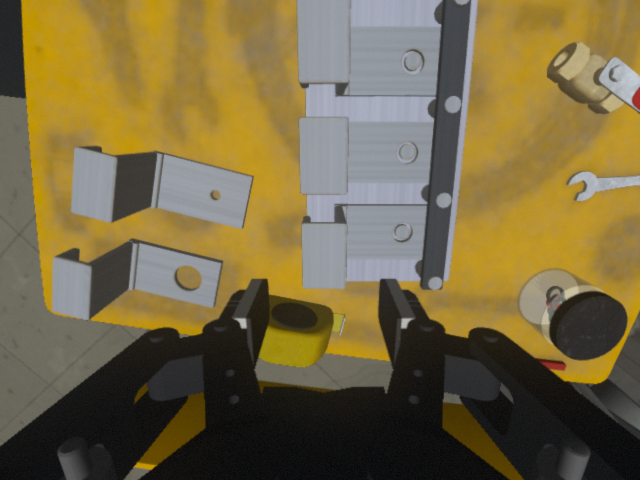

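View pics/i_D3.png

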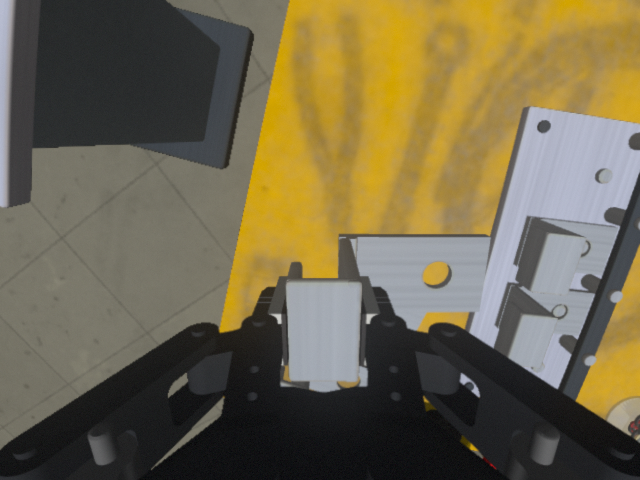

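```bash
python3 - <<'E'
from h import *
arm.goto([480,100,250],q_down(np.pi/2)); s=st(); print(s["tool_pos"],s["joints"].round(2),s["time_s"])
look("j1")
arm.goto([420,60,280],q_down(np.pi/2))
look("j2"); print(st()["time_s"])
cv2.imwrite("pics/j_scene.png",optics.camera("scene"))
E
```

```text
[480.19940875  98.57661843 249.16899428] [-0.29  0.06  0.01  1.95  0.    1.13  1.28] 38.5083
39.0167
```

View pics/j1.png

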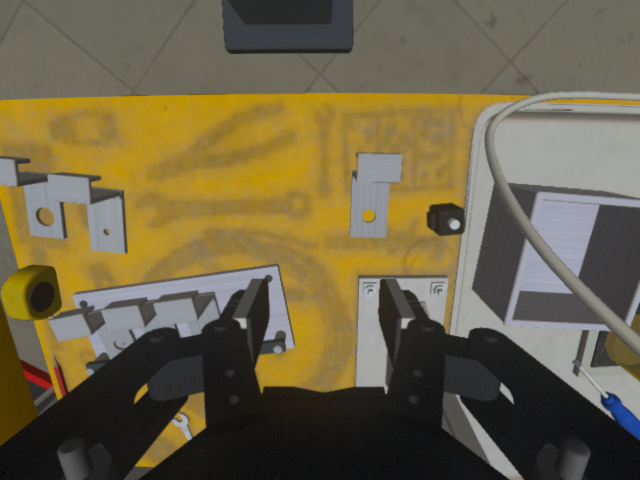

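View pics/j2.png

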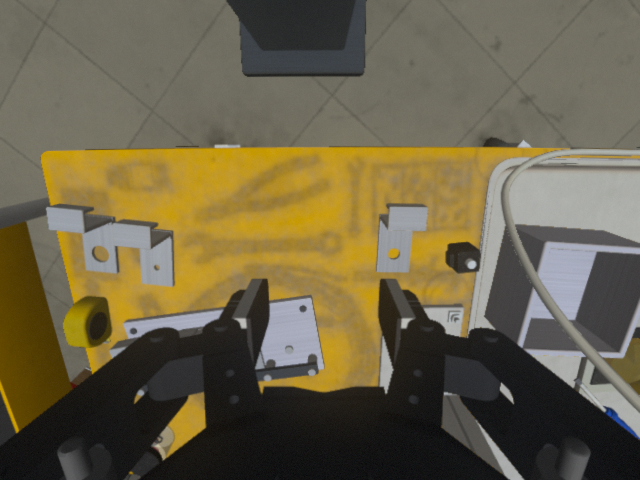

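```bash
python3 - <<'E'
from h import *
k=optics.camera_info("scene"); w=dict(np.load("j1.npz")); print("cam",(-w["R"].T@w["t"]).round())
print(find(cv2.imread("pics/j1.png"),w,box=(400,600,50,260)))
for t in("j1",):
    for y0 in (0,):
        pass
sd=np.array([(555,95),(530,98),(508,108),(492,128),(489,150),(496,175),(510,203),(530,235),(555,264),(580,288),(610,315),(638,342)],float)
t=np.linspace(0,len(sd)-1,300); L=np.c_[np.interp(t,range(len(sd)),sd[:,0]),np.interp(t,range(len(sd)),sd[:,1])]
cc=-k["R"].T@k["t"]
for uv in [(200,174),(230,190),(262,213),(290,240),(307,270),(318,300),(322,340),(312,365),(290,390)]:
    n=und([uv],k)[0]; r=k["R"].T@np.array([n[0],n[1],1]); ds=np.arange(500,1300,4.); X=cc+r*ds[:,None]
    p=proj(X,w); D=np.linalg.norm(p[:,None]-L[None],axis=2).min(1); j=D.argmin(); print(uv,X[j].round(),D[j].round(1))
E
```

```text
cam [409.  99. 390.]
[{'hole': [597.0660400390625, 245.8504180908203], 'yaw': 0.45861607252181513, 'dia': 8.133398056030273, 'mid': -5.356581013762591, 'w': 41.954861011422395, 'front': 26.50714020837128}, {'hole': [595.2619018554688, 239.85784912109375], 'yaw': 0.08126528875602688, 'dia': 8.337451934814453, 'mid': -2.968280749975035, 'w': 38.12765604691164, 'front': 26.640769169874645}, {'hole': [498.87457275390625, 152.20306396484375], 'yaw': -0.01045275379819033, 'dia': 17.431528091430664, 'mid': 0.06276398014045093, 'w': 42.66327438869955, 'front': 25.502627768940926}]
(200, 174) [539. 365. 359.] 39.6
(230, 190) [482. 358. 347.] 14.4
(262, 213) [520. 266. 253.] 22.9
(290, 240) [480. 241. 200.] 2.9
(307, 270) [446. 236. 145.] 2.5
(318, 300) [416. 243.  94.] 2.0
(322, 340) [376. 281.  47.] 3.6
(312, 365) [382. 304.  -3.] 0.3
(290, 390) [419. 329. -77.] 0.4
```

```bash
python3 - <<'E'
from h import *
u=np.array([np.cos(JY),np.sin(JY)])
for nm,p,y in [("view",[470,150,180],-.01),("grasp",[437,152,27],-.01),("up",[437,152,140],-.01),("putdown",[430,40,140],-.01),("pd2",[430,40,27],-.01),("pre",list(jig(-117,93))+[100],JY),("ins",list(jig(-62,93))+[42],JY)]:
    for f in (np.pi,-np.pi):
        j=solve_ik(p,q_down(y+f)); print(nm,f,None if j is None else np.round(j,2))
for y in (.3,.5,.7): 
    j=solve_ik([437,152,27],q_down(y)); print(y,np.round(j,2))
E
```

```text
view 3.141592653589793 [-0.38  0.15 -0.01  2.02  0.    0.98  2.74]
view -3.141592653589793 [-0.38  0.15 -0.01  2.02  0.    0.98  2.74]
grasp 3.141592653589793 [-0.39  0.35 -0.03  2.17  0.02  0.62  2.69]
grasp -3.141592653589793 [-0.39  0.35 -0.03  2.17  0.02  0.62  2.69]
up 3.141592653589793 [-0.4   0.15 -0.02  2.12  0.    0.88  2.7 ]
up -3.141592653589793 [-0.4   0.15 -0.02  2.12  0.    0.88  2.7 ]
putdown 3.141592653589793 [ 0.95  0.28 -1.22  2.14  0.33  0.93  2.67]
putdown -3.141592653589793 [ 0.95  0.28 -1.22  2.14  0.33  0.93  2.67]
pd2 3.141592653589793 [ 0.73  0.53 -1.03  2.21  0.67  0.76  2.38]
pd2 -3.141592653589793 [ 0.73  0.53 -1.03  2.21  0.67  0.76  2.38]
pre 3.141592653589793 [ 0.93  0.69 -1.24  1.96  0.76  1.07  2.64]
pre -3.141592653589793 [ 0.93  0.69 -1.24  1.96  0.76  1.07  2.64]
ins 3.141592653589793 [ 0.85  0.95 -1.25  1.85  1.01  1.15  2.51]
ins -3.141592653589793 [ 0.85  0.95 -1.25  1.85  1.01  1.15  2.51]
0.3 [-0.36  0.35 -0.07  2.17  0.04  0.62 -0.16]
0.5 [-0.36  0.35 -0.07  2.17  0.04  0.62  0.04]
0.7 [-0.35  0.35 -0.08  2.17  0.05  0.62  0.24]
```

```bash
python3 - <<'E'
from h import *
arm.set_gripper(.75)
y=-.01; h=np.array([498.9,152.2]); g=h-62*np.array([np.cos(y),np.sin(y)]); q=q_down(np.pi+y)
arm.goto([g[0],g[1],130],q); print(st()["joints"].round(2))
look("k0")
arm.line_to([g[0],g[1],ZG],q,velocity=120); arm.set_gripper(0.); print(st()["opening"],st()["tool_pos"])
arm.line_to([g[0],g[1],110],q,velocity=200); print(st()["force"].round(1),st()["opening"])
q2=q_down(np.pi-.35); print(solve_ik([430,60,110],q2).round(2))
arm.goto([430,60,110],q2); arm.line_to([430,60,29.5],q2,velocity=120); arm.hold(.2); print(st()["tool_pos"],st()["force"].round(1))
arm.set_gripper(.7); arm.line_to([430,60,120],q2,velocity=250); print(st()["time_s"],st()["joints"].round(2))
E
```

```text
[-0.4   0.16 -0.03  2.12  0.01  0.86  2.7 ]
0.320121222646902 [437.90628088 153.10563972  27.83949002]
[ 0.3 -0.  -1.9] 0.31830619762121837
[-0.31  0.14  0.08  2.2  -0.02  0.8   2.57]
[430.40829607  60.23913709  29.80728838] [ 0.6 -0.6 -2.7]
45.0417 [-0.31  0.12  0.08  2.2  -0.01  0.82  2.57]
```

```bash
python3 - <<'E'
from h import *
arm.goto([440,40,200],q_down(-.2))
m=grasp(dict(hole=[488.2,38.7],yaw=-.35,dia=17.1),"l_A")
look("l_A3"); print(st()["time_s"])
ok,off,f0=insert(93,.3,27.9,tag="l_A")
if ok:
    off[:2]*=0.5
    r=press(93,.3,27.9,off,f0)
    if r is None: release(); look("l_A_out")
print(st()["time_s"])
E
```

```text
l_A {'hole': array([488.7 ,  40.55]), 'yaw': np.float64(-0.36), 'dia': np.float64(16.72), 'mid': np.float64(-0.57), 'w': np.float64(43.18), 'front': np.float64(25.49)} 47.9
grip open 0.319 dF [-0.3  0.1  5.6] pos [431.3  62.4  27.9] cmd [430.6  62.1]
lift F [-0.1 -0.6 -2.1] op 0.318 t 50.4
50.425
pre [-0.02 -0.01 -0.19] F0 [-0.3  0.3 -2.5]
-30 [ 0.28  0.13 -0.22] dF [-0.5 -0.6 -0.1]
-20 [ 0.48  0.13 -0.09] dF [ 0.7 -0.8  0.8]
-15 [ 0.36  0.1  -0.11] dF [ 0.5  0.2 -0.1]
-10 [ 0.46  0.13 -0.07] dF [-0.7  0.4  0.1]
-5 [ 0.48  0.15 -0.08] dF [0.6 0.2 0.2]
0 [ 0.47  0.14 -0.08] dF [ 1.4 -1.1 -0.1]
19 [-0.58 -0.13 -0.38] dF [ 1.3 -0.3  0.4]
18 [-0.37 -0.07 -0.27] dF [ 0.   0.4 -0.8]
17 [-0.32 -0.08 -0.27] dF [-0.4 -0.5  0.4]
16 [-0.34 -0.08 -0.28] dF [0.7 0.3 0.4]
15 [-0.34 -0.07 -0.3 ] dF [-0.4 -0.8 -0.4]
14 [-0.33 -0.07 -0.26] dF [-0.7  0.2  0.6]
13 [-0.35 -0.08 -0.29] dF [ 0.4 -0.8  0.3]
12.3 [-0.06 -0.09 -0.08] dF [ 0.4 -0.5  0.9]
57.9417
```

View pics/l_A_out.png

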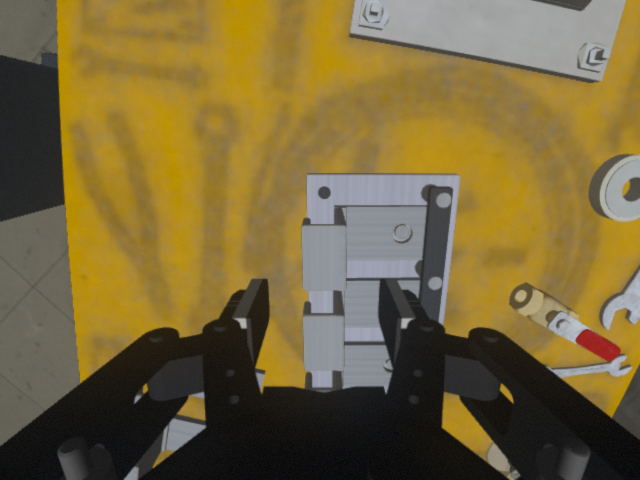

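```bash
python3 - <<'E'
from h import *
arm.goto([450,180,340],q_down(np.pi/2)); s=st(); print(s["tool_pos"],s["joints"].round(2),s["time_s"])
look("m1")
E
```

```text
[449.94243738 178.82643418 338.3578476 ] [-0.51 -0.01  0.04  1.84  0.    1.31  1.1 ] 59.125
```

View pics/m1.png

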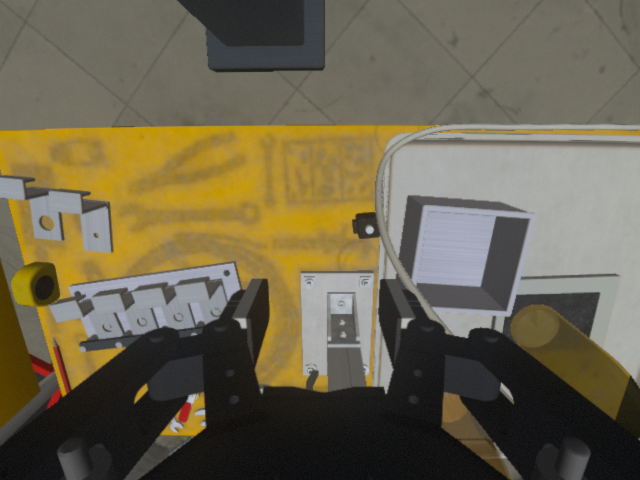

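```bash
python3 - <<'E'
from h import *
a=cv2.imread("pics/m1.png"); crop(a,370,180,550,330,4.4,"m1z.png")
a=cv2.imread("pics/j_scene.png"); crop(a,165,265,295,390,4.6,"m2z.png")
E
```

```text
(no output)
```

View pics/m1z.png

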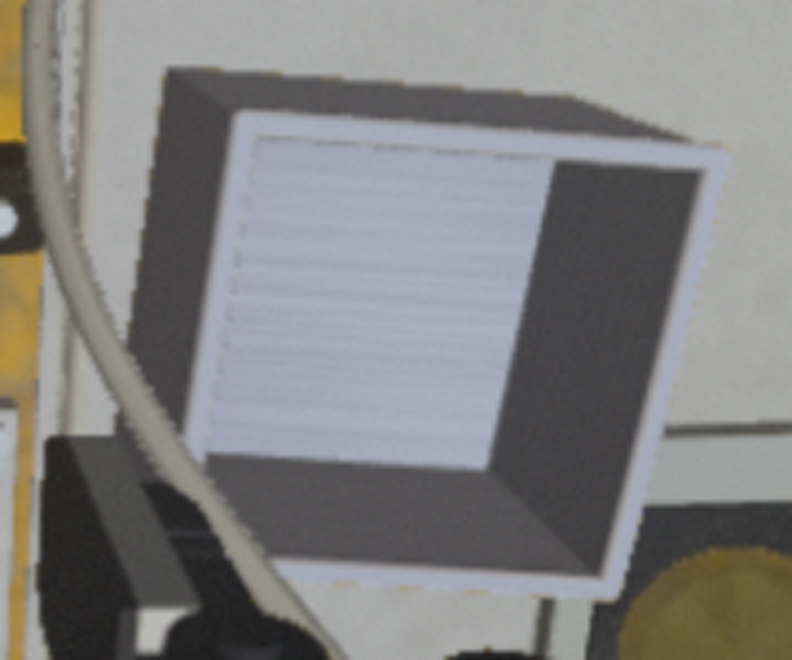

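View pics/m2z.png

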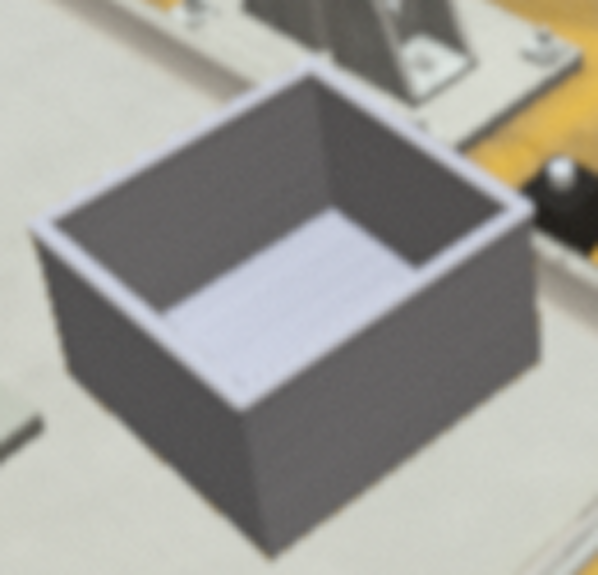

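```bash
python3 - <<'E'
from h import *
w=dict(np.load("m1.npz")); k=optics.camera_info("scene")
W=[(370+x/4.4-.4,180+y/4.4-.4) for x,y in [(236,113),(729,150),(612,600)]]
S=[(165+x/4.6-.4,265+y/4.6-.4) for x,y in [(533,205),(243,408),(37,230),(313,60)]]
Pw=np.c_[w["R"],w["t"]]; Pk=np.c_[k["R"],k["t"]]
X=cv2.triangulatePoints(Pw,Pk,und(W,w).T,und(S[:3],k).T); X=(X[:3]/X[3]).T; print(X.round(1))
print("reproj",(proj(X,w)-W).round(1).tolist(),(proj(X,k)-S[:3]).round(1).tolist())
for z in (88,92,96):
    a=cast(W,w,z); b=cast(S,k,z); print(z,a[:,:2].round(1).tolist(),"|",b[:,:2].round(1).tolist(), np.linalg.norm(a[1]-a[0]).round(1),np.linalg.norm(a[2]-a[1]).round(1),np.linalg.norm(b[1]-b[0]).round(1),np.linalg.norm(b[2]-b[1]).round(1))
E
```

```text
[[457.7 299.2  88.3]
 [467.7 439.8  87.3]
 [607.4 428.3  85.9]]
reproj [[0.2, 0.3], [-0.1, -0.2], [-0.6, -1.8]] [[0.2, 0.1], [-0.1, -0.1], [-1.2, -1.0]]
88 [[457.3, 299.0], [467.7, 439.4], [608.9, 428.2]] | [[458.4, 299.0], [466.8, 440.1], [601.3, 429.7], [596.6, 290.2]] 140.8 141.7 141.3 134.9
92 [[456.5, 297.8], [466.8, 436.7], [606.6, 425.7]] | [[455.2, 302.1], [463.5, 442.2], [597.1, 431.8], [592.4, 293.4]] 139.3 140.2 140.3 134.0
96 [[455.7, 296.6], [465.9, 434.1], [604.2, 423.2]] | [[452.0, 305.2], [460.3, 444.3], [592.9, 434.0], [588.2, 296.5]] 137.9 138.8 139.3 133.0
```

```bash
cat >> h.py <<'E'
TY=-.073; TR=np.array([467.0,370.0])
def tub(x,y):
    c,s=np.cos(TY),np.sin(TY); return TR+np.array([c*x-s*y,s*x+c*y])
E
python3 - <<'E'
from h import *
arm.goto([450,-100,260],q_down(-.1)); print(st()["joints"].round(2))
look("n0")
m=grasp(dict(hole=[519.2,-169.0],yaw=-.105,dia=9.3),"n_E")
p=st()["tool_pos"]; arm.line_to([p[0]-10,p[1]+20,270],q_down(m["yaw"]),velocity=250)
q=q_down(TY); arm.goto([330,240,330],q); s=st(); print(s["time_s"],s["tool_pos"],s["joints"].round(2))
look("n1")
E
```

```text
[-0.19 -0.02  0.31  2.01  0.01  1.15  0.03]
n_E {'hole': array([ 518.52, -170.23]), 'yaw': np.float64(-0.11), 'dia': np.float64(8.33), 'mid': np.float64(-0.13), 'w': np.float64(43.25), 'front': np.float64(25.45)} 61.0
grip open 0.32 dF [-0.5  1.   5.3] pos [ 457.5 -163.9   27.9] cmd [ 456.9 -163.7]
lift F [-0.6  0.6 -3.6] op 0.32 t 63.5
65.675 [330.74986401 238.63919242 329.32931199] [-0.61 -0.16 -0.1   2.   -0.02  1.31 -0.78]
```

View pics/n1.png

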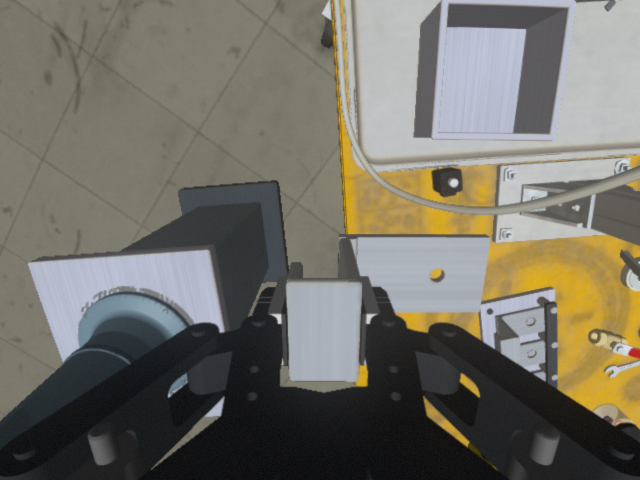

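```bash
python3 - <<'E'
from h import *
i=dict(np.load("n1.npz")); a=cv2.imread("pics/n1.png"); crop(a,400,0,600,160,4,"n1z.png")
for P in [(-4,-72),(-4,72),(140,-72),(0,35),(0,-15)]:
    X=np.r_[tub(*P),88]; print(P,X.round(1),((proj([X],i)[0]+.5-[400,0])*4).round(0))
E
```

```text
(-4, -72) [457.8 298.5  88. ] [132. 559.]
(-4, 72) [468.3 442.1  88. ] [174. -22.]
(140, -72) [601.4 288.   88. ] [631. 564.]
(0, 35) [469.6 404.9  88. ] [179. 137.]
(0, -15) [465.9 355.   88. ] [164. 341.]
```

View pics/n1z.png

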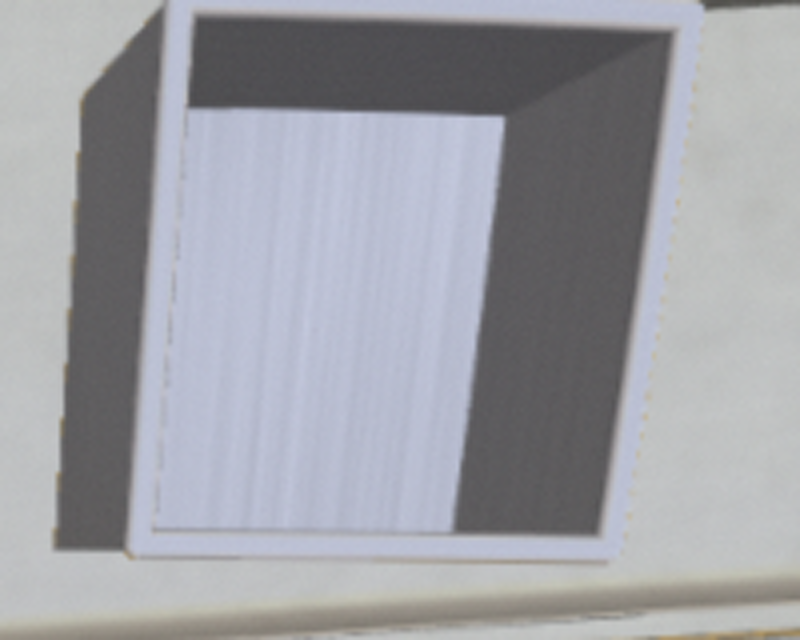

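```bash
sed -i 's/TR=np.array(\[467.0,370.0\])/TR=np.array([466.5,370.0])/' h.py; cat >> h.py <<'E'
def hang(ty,zg=27.9):
    q=q_down(TY); p=tub(.5,ty)
    arm.line_to([p[0],p[1],175],q,velocity=200)
    c=fine([p[0],p[1],130],q,120); s=st(); f0=s["force"]; off=c-[p[0],p[1],130]; print("above",(s["tool_pos"]-[p[0],p[1],130]).round(2))
    for z in (100,85,78,72,68,65,63,61.5,60.3,59.5):
        arm.line_to([p[0]+off[0],p[1]+off[1],z+off[2]],q,velocity=60); s=st(); d=s["force"]-f0; print(z,s["tool_pos"].round(1),d.round(1))
        if np.abs(d).max()>8: break
    return z,f0
E
python3 - <<'E'
from h import *
print(hang(35)); print(st()["time_s"]); look("o1")
cv2.imwrite("pics/o_scene.png",optics.camera("scene")); crop(cv2.imread("pics/o_scene.png"),150,150,400,400,3,"o_sz.png")
E
```

```text
above [-0.09 -0.06 -0.3 ]
100 [469.4 404.7  99.3] [-1.4  1.2  1.4]
85 [468.9 404.3  83.9] [ 0.1 -0.1  2. ]
78 [469.  404.4  77.1] [-1.1  0.4  1.3]
72 [469.  404.3  71.1] [-0.7  0.   0.9]
68 [469.2 404.6  67.3] [-1.8  0.3  1.3]
65 [469.2 404.6  64.4] [-0.3  0.8  1.4]
63 [469.4 404.8  62.7] [-0.2  0.3  1.4]
61.5 [469.5 404.8  62.5] [-3.2 -2.4 11.3]
(61.5, array([ 0.51404545, -0.15844464, -4.38521171]))
71.1
```

View pics/o1.png

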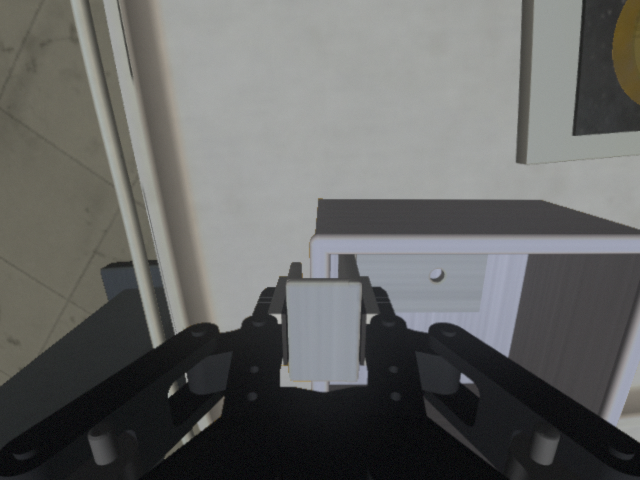

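View pics/o_scene.png

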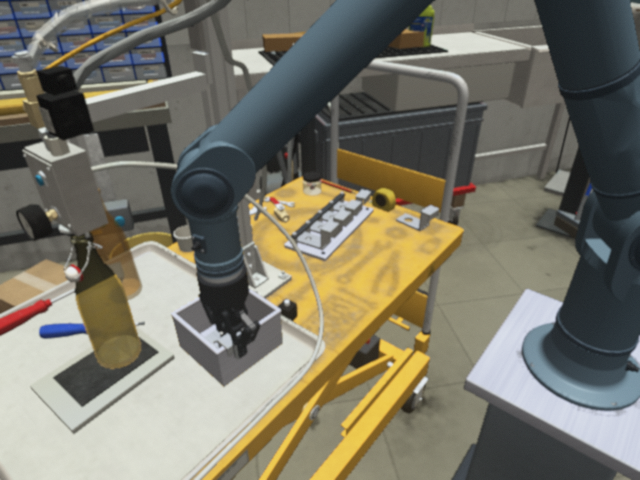

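```bash
python3 - <<'E'
from h import *
p=st()["tool_pos"]; q=q_down(TY)
arm.set_gripper(.55); arm.hold(.2); print(st()["force"].round(1),st()["opening"])
arm.line_to([p[0],p[1],170],q,velocity=150)
look("p1"); print(st()["time_s"])
E
```

```text
[-0.4  0.3  0.6] 0.5491570632640614
72.65
```

View pics/p1.png

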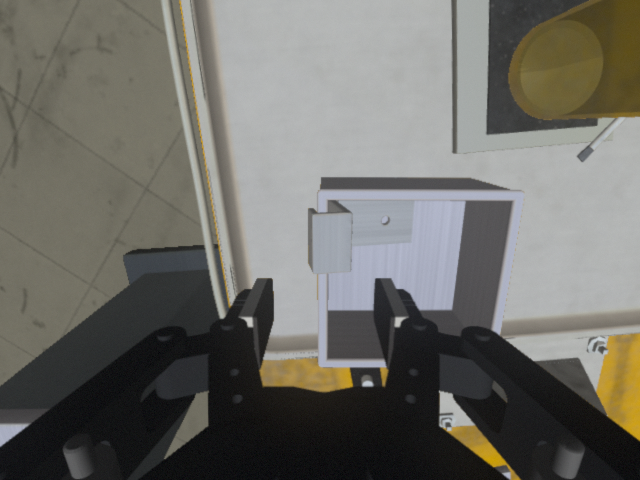

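```bash
python3 - <<'E'
from h import *
q=q_down(TY); arm.line_to([340,250,320],q,velocity=250)
arm.goto([430,-100,280],q_down(-.1))
arm.goto([450,-190,230],q_down(-.1))
im,i=look("q0"); print([r for r in find(im,i,box=(450,540,-265,-220))],st()["time_s"])
E
```

```text
[{'hole': [498.62841796875, -245.9685821533203], 'yaw': -0.1091220400748353, 'dia': 24.237796783447266, 'mid': -0.43177238833000686, 'w': 43.25060494796683, 'front': 25.7098678668669}] 75.7167
```

View pics/q0.png

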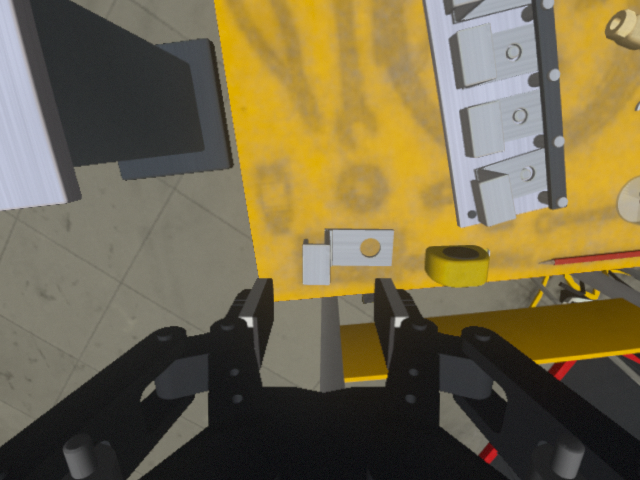

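```bash
python3 - <<'E'
from h import *
a=cv2.imread("pics/q0.png"); crop(a,430,0,580,240,4,"q0z.png"); crop(a,430,70,580,240,4,"q0z.png")
b=optics.camera("side"); cv2.imwrite("pics/q_side.png",b); crop(b,280,220,480,360,4,"q_sz.png")
E
```

```text
(no output)
```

View pics/q0z.png

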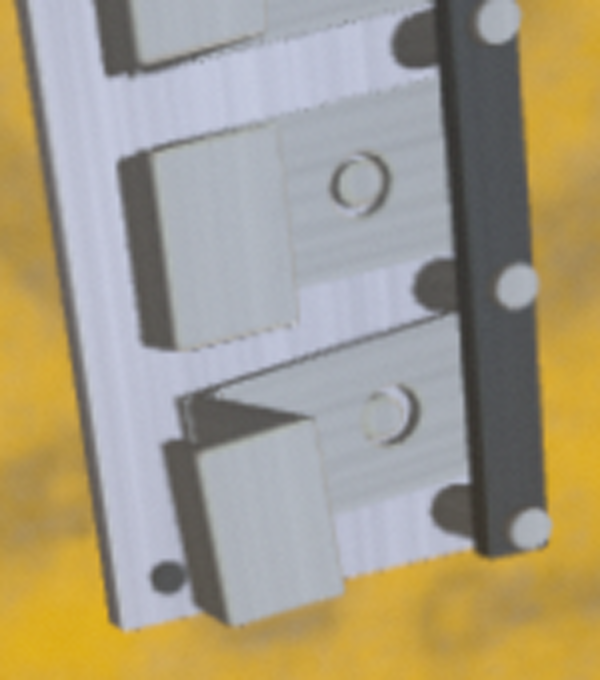

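View pics/q_sz.png

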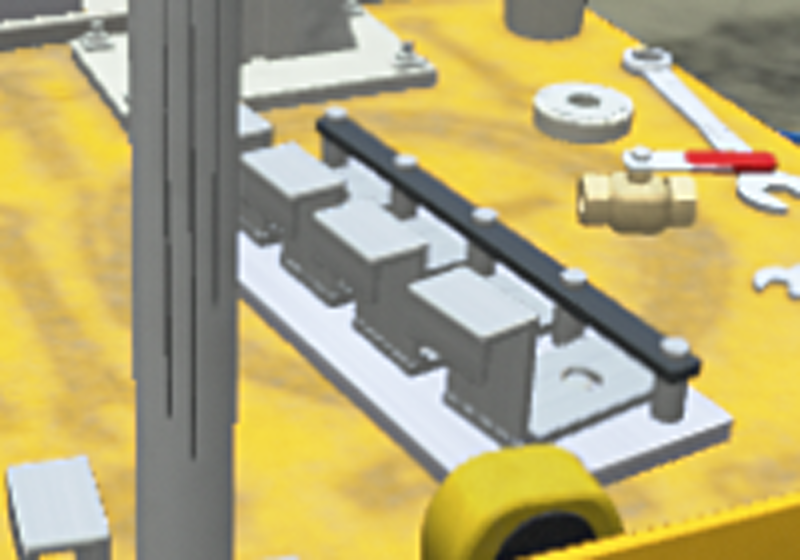

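```bash
python3 - <<'E'
from h import *
m=grasp(dict(hole=[498.6,-246.0],yaw=-.109,dia=24.2),"r_F")
p=st()["tool_pos"]; arm.line_to([p[0]-10,p[1]+40,270],q_down(m["yaw"]),velocity=250)
q=q_down(TY); arm.goto([330,230,330],q); s=st(); print(s["time_s"],s["tool_pos"],s["joints"].round(2),s["opening"])
look("r1")
E
```

```text
r_F {'hole': array([ 499.06, -246.33]), 'yaw': np.float64(-0.11), 'dia': np.float64(24.08), 'mid': np.float64(-0.26), 'w': np.float64(43.19), 'front': np.float64(25.45)} 76.3
grip open 0.319 dF [-2.   1.4  4.6] pos [ 438.1 -240.2   27.9] cmd [ 437.4 -239.8]
lift F [-0.8 -0.8 -2.8] op 0.321 t 78.8
81.15 [330.76141596 228.73741086 329.46021337] [-0.73 -0.18  0.02  2.01  0.    1.31 -0.79] 0.3218319340053818
```

View pics/r1.png

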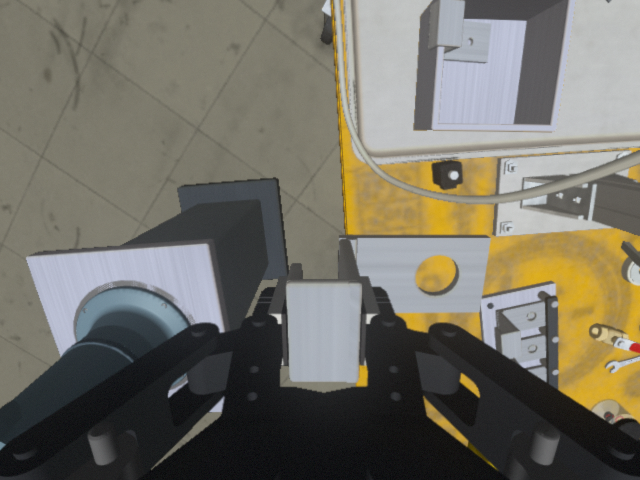

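```bash
python3 - <<'E'
from h import *
print(hang(-18)); print(st()["time_s"]); look("s1")
E
```

```text
above [-0.1  -0.09 -0.31]
100 [465.5 351.8  99.4] [ 0.4 -0.1  0.4]
85 [465.  351.4  83.9] [0.6 0.8 0.1]
78 [465.1 351.6  77.2] [ 1.   0.1 -0.1]
72 [465.1 351.5  71.1] [0.4 1.7 0.5]
68 [465.3 351.7  67.4] [-0.1  0.4  0.8]
65 [465.4 351.7  64.4] [-0.5  0.3  0.3]
63 [465.6 351.9  62.6] [ 0.2 -0.5  0.9]
61.5 [465.6 351.9  62.5] [-3.  -1.9  8. ]
60.3 [465.6 351.9  62.4] [-4.9 -3.6 14.5]
(60.3, array([-0.18623756, -0.20844665, -3.066023  ]))
86.6917
```

View pics/s1.png

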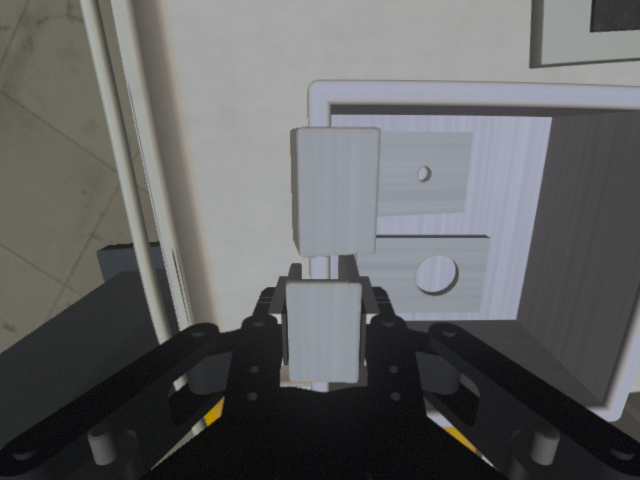

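```bash
python3 - <<'E'
from h import *
p=st()["tool_pos"]; q=q_down(TY)
arm.set_gripper(.55); arm.hold(.2); print(st()["force"].round(1))
arm.line_to([p[0],p[1],170],q,velocity=150); look("t1")
arm.line_to([340,250,320],q,velocity=250)
cv2.imwrite("pics/t_scene.png",optics.camera("scene"))
arm.goto([560,-80,260],q_down(JY)); look("t2"); print(st()["time_s"])
E
```

```text
[-0.  -0.5 -0.8]
90.8167
```

View pics/t1.png

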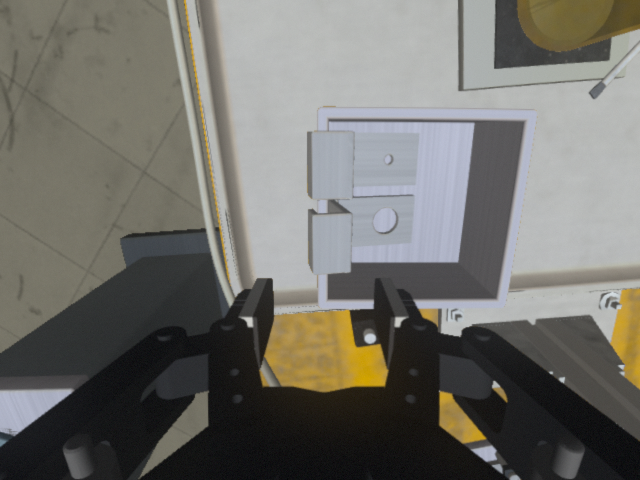

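View pics/t2.png

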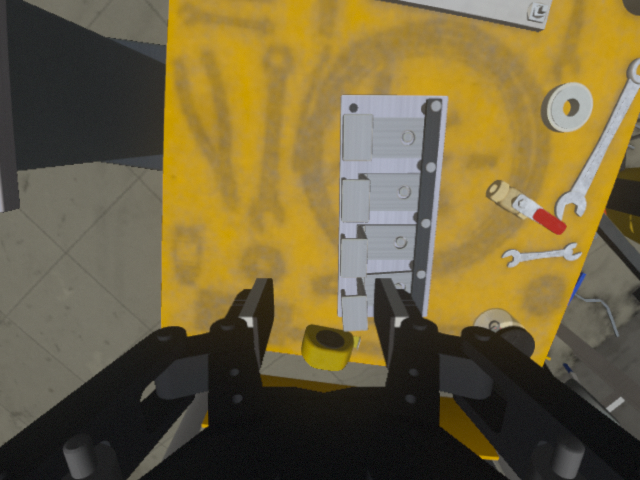

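```bash
python3 - <<'E'
from h import *
p=jig(-30,-120); arm.goto([p[0],p[1],170],q_down(JY)); im,i=look("u1"); print(st()["time_s"])
crop(im,240,120,460,320,3.6,"u1z.png")
b=optics.camera("side"); crop(b,280,220,480,360,4,"u_sz.png")
E
```

```text
91.6083
```

View pics/u1z.png

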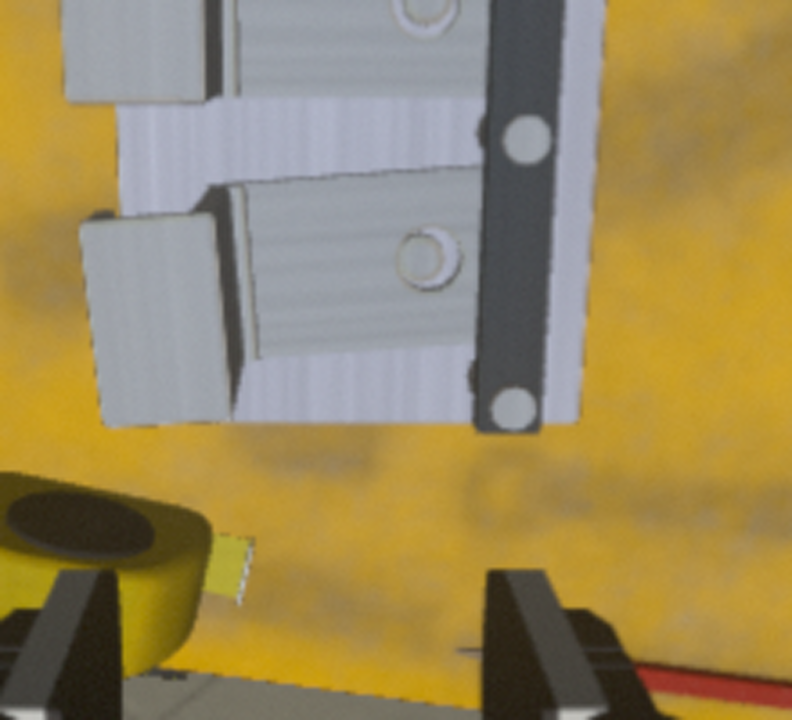

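View pics/u_sz.png

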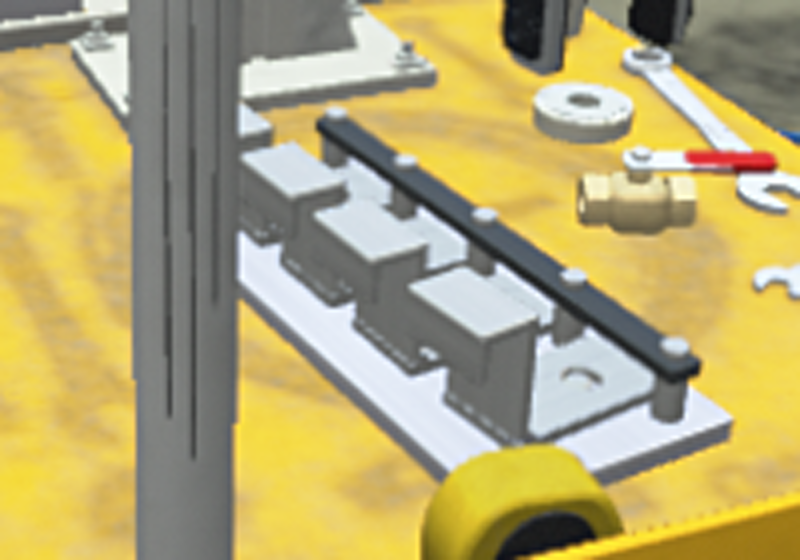

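```bash
python3 - <<'E'
from h import *
i=dict(np.load("u1.npz")); f=lambda x,y:(240+x/3.6-.4,120+y/3.6-.4)
J=lambda X:((X[:,:2]-JO)@np.array([[np.cos(JY),-np.sin(JY)],[np.sin(JY),np.cos(JY)]])).round(1)
print("hole(jig)",J(cast([f(430,259)],i,18)),"edges",J(cast([f(245,183),f(480,168),f(262,356),f(478,344)],i,18)).tolist())
print("hooktop z74",J(cast([f(82,225),f(213,213),f(230,418),f(103,425)],i,74)).tolist())
print("C hooktop",J(cast([f(66,100),f(205,100)],i,74)).tolist())
print("pin4 visible",J(cast([f(426,258)],i,18)))
print("tape",J(cast([f(10,475),f(212,525),f(195,590)],i,57)).tolist())
E
```

```text
hole(jig) [[  2.6 -93.3]] edges [[-43.0, -74.7], [14.1, -71.0], [-39.2, -118.0], [15.4, -114.9]]
hooktop z74 [[-72.9, -77.7], [-46.7, -75.3], [-44.0, -117.7], [-70.6, -119.3]]
C hooktop [[-74.8, -53.4], [-47.9, -53.5]]
pin4 visible [[  1.6 -93. ]]
tape [[-95.2, -136.4], [-49.6, -148.4], [-53.9, -164.7]]
```

```bash
python3 - <<'E'
from h import *
ry=JY+.06; q=q_down(ry); g=jig(-59.6,-97.0)
arm.set_gripper(.6)
arm.line_to([g[0],g[1],110],q,velocity=150)
arm.line_to([g[0],g[1],39.5],q,velocity=100); f0=st()["force"]; print(st()["tool_pos"].round(1),g.round(1),f0.round(1))
arm.set_gripper(0.); s=st(); print("closed",s["opening"],s["tool_pos"].round(1),(s["force"]-f0).round(1))
q=q_down(JY); p=jig(-61.7,-93.3)
for k in (.34,.67,1):
    a=g*(1-k)+p*k; arm.line_to([a[0],a[1],39.5],q_down(ry*(1-k)+JY*k),velocity=20); s=st(); print(k,s["tool_pos"].round(1),(s["force"]-f0).round(1))
    if np.abs(s["force"]-f0).max()>25: print("STOP"); break
print(p.round(1),st()["time_s"])
E
```

```text
[ 612.1 -188.5   39.8] [ 611.7 -188.2] [0.7 0.8 1.5]
closed 0.31978064341549023 [ 612.  -188.6   40.7] [-2.6 -0.1  3.7]
0.34 [ 611.7 -187.7   40.6] [-1.9 -1.6  4.3]
0.67 [ 611.3 -187.    40.6] [-0.4 -2.1  4.5]
1 [ 610.7 -186.1   40.6] [ 0.9 -3.   3.3]
[ 609.  -184.8] 94.45
```

```bash
python3 - <<'E'
from h import *
q=q_down(JY); p=jig(-62,-93)
arm.line_to([p[0]-1.5,p[1]+1,39.5],q,velocity=20); print(st()["tool_pos"].round(1),st()["force"].round(1))
release(); a=jig(-40,-70); arm.goto([a[0],a[1],200],q); look("v1")
a=jig(-40,0); arm.goto([a[0],a[1],230],q); im,i=look("v2"); crop(im,260,40,460,300,3,"v2z.png"); print(st()["time_s"])
E
```

```text
[ 609.1 -184.6   40.6] [ 4.1 -3.2  5.6]
96.5667
```

View pics/v1.png

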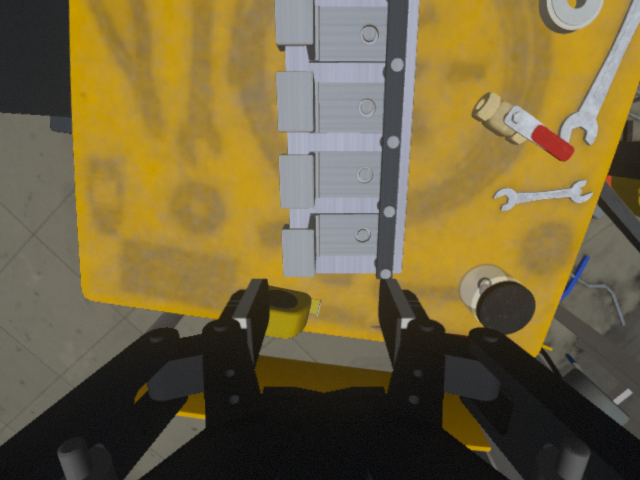

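View pics/v2z.png

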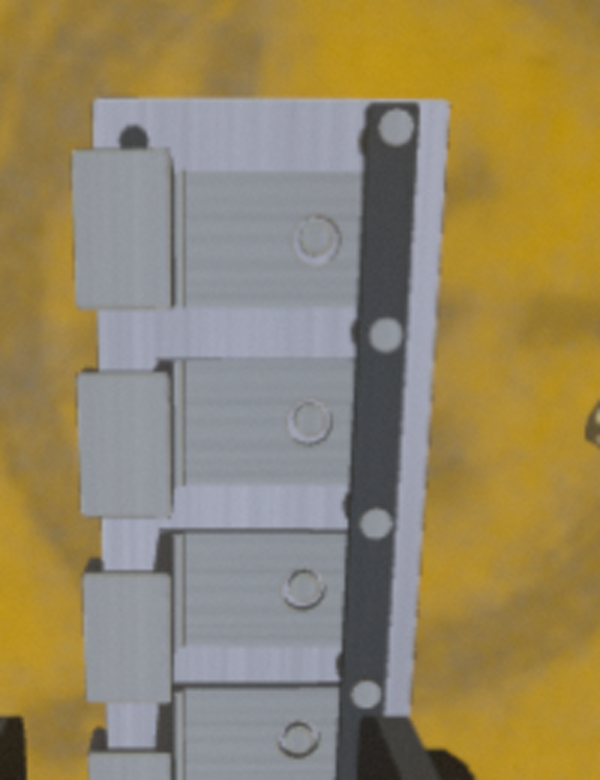

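```bash
python3 - <<'E'
from h import *
arm.goto([450,-20,330],q_down(0)); a=optics.camera("scene"); crop(a,160,170,400,390,3.3,"w1.png"); b=optics.camera("side"); crop(b,200,150,440,390,2.5,"w2.png"); print(st()["time_s"])
E
```

```text
97.5083
```

View pics/w1.png

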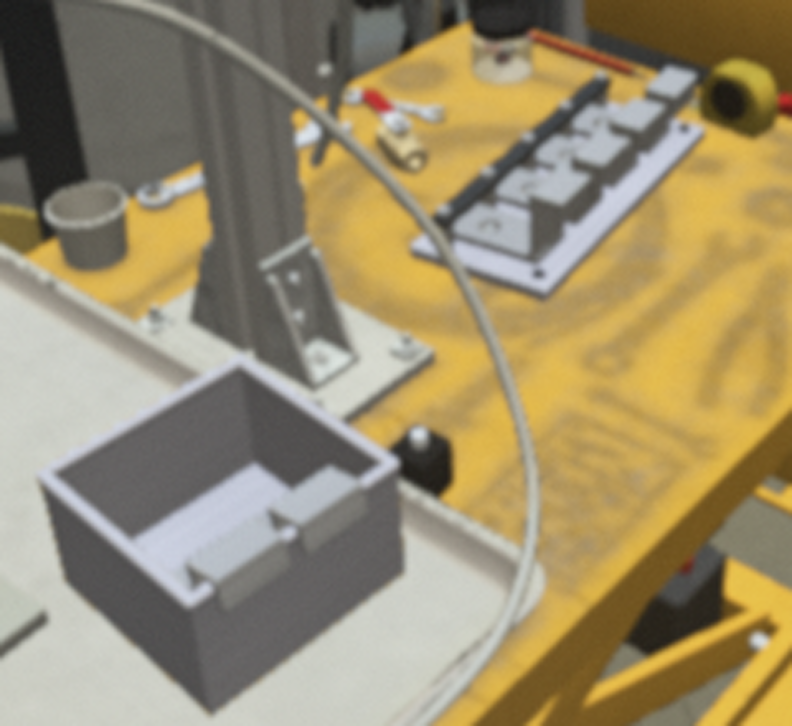

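View pics/w2.png

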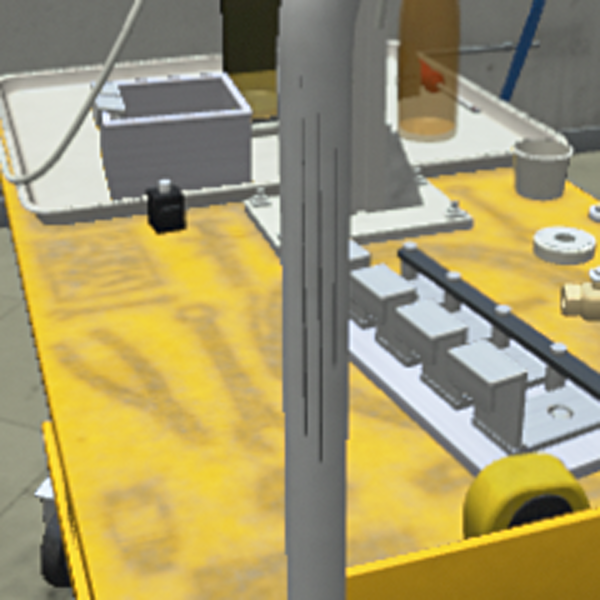

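The pictures show four brackets flat on the jig, two hanging on the tub's near rim, and the coil and tape where they were. Handing in.

```bash
python3 - <<'E'
from h import *
print(arm.hand_in(), st()["time_s"])
E
```

```text
the job is handed in; nothing more can be done
the job is handed in; nothing more can be done
```

I handed the job in at about 97.5 s of the 210 s. Nothing is known to have failed, but I got no verdict.

**Jig:** All four 16 mm brackets were present. Each was slid in under the bar and lowered over its own pin, with contact forces of only a few newtons. The last pictures show every pin in its hole, with all four brackets straight and flat.
- The bracket on pin 4 was found turned about 3.5° partway through, still over its pin. I re-gripped it and straightened it, and the next picture showed it straight. I did not establish what turned it.
- One bracket stood close to the hanging hose, so I first moved it to a clear spot and then picked it up again for pin 1.

**Tub:** The 8 mm and 24 mm brackets hang by their hooks on the rim nearest the robot, with their plates inside. Both hooks met the rim at a tool height of 62.5 mm, about 2.5 mm above my estimate. That puts the plates roughly 30 mm above the tub's floor, and a small tilt on release still leaves them clear. I did not measure the final clearance directly.

**Bystanders:** The coil and tape measure stand where they were in the last scene and side views.

**Disagreement:** The wrist camera read distances about 1.2 % short (61.2 mm between pins against 62 mm). I allowed for that in the placings.

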